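# Box up the rebuilt gearbox parts

## Task

Pack the finished gearbox parts into the green case: slide the vise jaw open and stand the flanged stub shaft upright in the case's open bay, and draw every steel plate up out of the black rack and stand it on edge in a slot of the case, one per slot, down on the floor. When everything is loaded, put the lid squarely on so that it sits fully down in the case's mouth, then swing the clamp arm right down onto the lid. Leave the other things on the bench where they are.

Things in the scene. Friction and masses are not known exactly. Their poses are not given: they have to be found in the camera images.
- rack: black slotted holder (fixed while you work), 186 (x) x 86 (y) x 36 mm high; origin under its centre, z up. Four slots side by side at x = -66, -22, +22, +66 mm, each 11 mm wide (x), 78 mm long (y), 30 mm deep, open at the top only, floor 6 mm above the bench. Each holds at most one steel plate on edge; some are empty
- vise: low bench vise fixed to the bench: bed 30 mm high, 185 (x) x 114 (y) mm, blue with dark jaws; origin at bench level under the middle of the space between the jaws (the bed reaches from x = -123 to +63 mm). Fixed jaw on the +x side, sliding jaw on the -x side, jaw tops 60 mm above the bench. The shaft stands on the bed between the jaws
- vise_jaw (a joint): slide of the vise's moving jaw, m: 0 shut, 0.042 fully open, moving towards the vise's -x as it opens; resists with about 3.5 N and stays where left. Shut, its lip reaches 7 mm over the shaft's flange and holds it down; from 0.015 on the lip is clear
- vise_jaw_grip (a point): point for gripping on the upright steel post of the moving jaw: 14 mm (vise x) x 22 mm (vise y), standing from 60 to 106 mm above the bench; the point is on its axis, 92 mm above the bench
- shaft: finished aluminium flanged stub shaft, 0.28 kg: square flange 50 x 50 x 12 mm, on it an upright round boss 32 mm in diameter up to 75 mm total height. Origin at the centre of the flange's underside, z up the boss
- plate0: flat steel plate with drilled holes, 8 mm thick (its x), 70 mm wide (its y), 85 mm tall (its z), 0.3 kg, standing on edge in a rack slot; origin at the centre of its lower edge; up to four such plates, all alike, some absent
- plate1: flat steel plate with drilled holes, 8 mm thick (its x), 70 mm wide (its y), 85 mm tall (its z), 0.3 kg, standing on edge in a rack slot; origin at the centre of its lower edge; up to four such plates, all alike, some absent
- plate2: flat steel plate with drilled holes, 8 mm thick (its x), 70 mm wide (its y), 85 mm tall (its z), 0.3 kg, standing on edge in a rack slot; origin at the centre of its lower edge; up to four such plates, all alike, some absent
- plate3: flat steel plate with drilled holes, 8 mm thick (its x), 70 mm wide (its y), 85 mm tall (its z), 0.3 kg, standing on edge in a rack slot; origin at the centre of its lower edge; up to four such plates, all alike, some absent
- case: open green storage case (fixed while you work), outside 156 (x) x 204 (y) x 101 mm high, walls 5 mm, floor 6 mm thick; origin under its centre, z up. Its +x half has four slots for plates (see case_slots), its -x half is one open bay for the shaft (see case_bay). A hold-down clamp stands outside its +x wall, on the middle line y = 0
- case_slots (a point): middle of the slotted half on floor level: at case x = +33, y = 0, 6 mm above the bench; axes as the case. Slots are centred at y = -63, -21, +21, +63 mm from here, each 13 mm wide (y), 80 mm long (x), 40 mm deep, between black ribs: a plate stands in it with its thickness along the case's y. Any plate goes in any slot, one in each
- case_bay (a point): centre of the floor of the shaft bay: at case x = -42, y = 0, 6 mm above the bench; bay 62 mm (x) x 194 mm (y), with a partition 46 mm above the bench towards the slots
- lid: loose green lid of the case, 0.42 kg: plate 156 (x) x 204 (y) x 5 mm with a 6 mm deep plug beneath (138 x 186 mm, 4 mm play all round in the mouth). Origin at the centre of the plug's underside: on the bench it is at height 0; seated it is 95 mm above the bench and the lid's top is at 106 mm. May be put on either way round
- lid_handle (a point): centre of the lid's handle bar, 40 mm above the lid's origin; bar 16 mm thick (lid x), 70 mm long (lid y), 10 mm high, standing clear of the lid by 24 mm on two legs at y = +-28 mm
- clamp (a joint): hinge of the case's hold-down clamp arm, rad: 0 down on the lid (arm level, pointing to the case's -x, its rubber foot on the lid), about 1.57 arm straight up, to 2.25 leaning away from the case; friction of 0.22 N m holds it where it is left
- clamp_hinge (a point): hinge axis of the clamp (along the case's y), 126 mm above the bench, 103 mm from the case's centre on its +x side
- clamp_grip (a point): centre of the clamp arm's black grip, 65 mm from the hinge axis; grip 32 mm along the arm, 15 x 15 mm across; the arm is 82 mm long
- wrench: open wrench lying on the bench, bystander; origin under its middle
- screwdriver: screwdriver lying on the bench, bystander
- bearing: steel bearing ring, 62 mm across, 16 mm high, bystander
- spray: grey can, 60 mm across, 150 mm tall, bystander
- mug: white mug, 76 mm across, 85 mm tall, bystander
- carton: cardboard box 100 x 70 x 50 mm, bystander
- collar: dark steel collar, 48 mm across, 22 mm high, bystander
There are look-alikes about, which are no part of the job. Leave any yellow look-alike of the plate3 alone.

How it is judged (in metres and radians):
On the way, in this order (a step that is already met when the one before it is completed fails the run):
1. the vise jaw is opened (value of joint vise_jaw above 0.015 m), for 0.2 s.
2. the shaft stands in the bay and every plate stands in a slot of the case (x of shaft in the frame of case between -0.058 and -0.026 m and y of shaft in the frame of case between -0.08 and 0.08 m and z of shaft in the frame of case below 0.014 m and angle between shaft's own z axis and vertical below 0.1 rad and linear speed of each of shaft, plate0, plate1, plate2, plate3 below 0.03 m/s and x of plate0 in the frame of case between 0.02 and 0.046 m and y of plate0 in the frame of case between -0.08 and 0.08 m and z of each of plate0, plate1, plate2, plate3 in the frame of case below 0.018 m and angle between each of plate0, plate1, plate2, plate3's own z axis and vertical below 0.2 rad and x of plate1 in the frame of case between 0.02 and 0.046 m and y of plate1 in the frame of case between -0.08 and 0.08 m and x of plate2 in the frame of case between 0.02 and 0.046 m and y of plate2 in the frame of case between -0.08 and 0.08 m and x of plate3 in the frame of case between 0.02 and 0.046 m and y of plate3 in the frame of case between -0.08 and 0.08 m), for 0.2 s.
3. the lid is fully down on the loaded case (all of step 2 and horizontal distance between lid and case below 0.012 m and z of lid in the frame of case between 0.09 and 0.0985 m and angle between lid's own z axis and vertical below 0.03 rad and angle between the x axis of lid and the x axis of case, either way round below 0.12 rad and linear speed of lid below 0.03 m/s), for 0.2 s.
4. the clamp arm is down on the lid (value of joint clamp below 0.07 rad and horizontal distance between lid and case below 0.012 m and z of lid in the frame of case between 0.09 and 0.0985 m and angle between lid's own z axis and vertical below 0.03 rad and angle between the x axis of lid and the x axis of case, either way round below 0.12 rad and linear speed of lid below 0.03 m/s), for 0.2 s.
At the end, for the whole second after the job is handed in: Shaft upright (0.1 rad) on the bay floor, each plate on edge (0.2 rad) on the floor of a slot, lid seated (centre within 12 mm, square within 0.12 rad, level within 0.03 rad, plug 2.5 mm or more below the rim), clamp arm within 0.07 rad of fully down, all at rest (all of step 2 and all of step 4); the robot touches nothing.
It fails at once if a bystander (wrench, screwdriver, bearing, can, mug, carton or collar) is knocked more than 40 mm from its place (distance of any of wrench, screwdriver, bearing, spray, mug, carton, collar from where it was at the start of the episode above 0.04 m).
Of plate0, plate1, plate2, plate3 only 2 to 4 are there at a start; the rules pass over those that are not, and their reading is None.
At some moment in a run one of lid may be knocked a few centimetres aside while the robot is not near it.
It also fails if it takes over 210 s, if anything falls off the work surface, if the arm or the gripper's body presses on something with over 40 N, if the wrist force passes 120 N, or if a joint passes its speed limit or range.

## Robot

A 7-joint arm with a two-finger parallel gripper is mounted at the origin on the work surface. World frame = base frame: x ahead of the robot, y to its left, z up, the work surface at z = 0. Lengths are in mm, angles in rad, forces in N, time in s.
With the tool pointing down it reaches from about 400 to 875 mm from the base axis. Payload 4.4 kg.
Tool frame: the origin (TCP) lies on the centre line of the jaws, within the pads' length; the fingertips stand 14 mm ahead of it and the grasp point (between the pads) lies 5 mm behind it (tips_ahead is the distance from the TCP to the fingertips, in mm); z points along the fingers, y is the line along which they close (so a half turn about z gives the same grasp; the last joint's range is limited). The gripper opens to 85 mm and grips with 20 to 120 N. Pads are 22 mm wide; open, the fingers measure 114 mm over their backs; the gripper's body (76 mm by 85 mm) begins 54 mm behind the grasp point. The pads swing forward as they close: fully open they stand 13 mm farther back than shut.
Start: joints at [1.135, 0.628, 0.038, 1.517, -0.027, 0.996, -0.02], TCP at [234.956, -606.064, 245.313] pointing down, gripper open.
Joint ranges: [-3.06, 3.06], [-0.37, 2.12], [-1.25, 1.32], [0.18, 2.47], [-1.1, 4.24], [0.23, 1.98], [-2.94, 2.94]. Speed limits (rad/s): [2.57, 2.57, 3.14, 3.14, 3.14, 3.14, 3.14].

## Interface

Orientations are given as [roll, pitch, yaw] about the fixed x, y, z axes, in that order (R = Rz(yaw) Ry(pitch) Rx(roll)).
In Python, from cell import * gives the robot as it stands.
- The arm moves only by the tool move_arm, never from a script. Its argument "rows" is text: rows parted by semicolons, each of 7 numbers parted by spaces: the shift along the tool's x, y, z scaled (see below), then the turn, a rotation vector about the tool's x, y, z scaled (see below), then the closure, from -1 (fully open) to 1 (shut). A call has 1 to 12 rows; each row is the pose to reach, as a shift and turn from the pose commanded when the call began, along the tool's axes at that moment; what a row does not reach only later rows make up. The controller multiplies each number of a shift by 0.3 m and each number of a turn by pi/2 rad. A row lasts 1/12 s, in which the tool goes at most 41.7 mm and 7.16 degrees, less where a joint would pass 70% of its speed; a pose out of reach is approached as far as the arm can. A call with a number of a shift or a turn outside -1 to 1 is refused whole. A call with a gripper value outside its range is refused whole. The fingers move at their own pace and stop on an object; the grip force is fixed at half the most. Time passes only in rows, so rows that repeat a pose let the fingers close. It gives the time, the measured TCP pose, the force, the opening and the grip force at its end, in the units of the state.
- read_state(): the state, without advancing time (a new reading comes with each control period).
- get_image(name): name is "side" or "top"; returns a dict with "img" (384x512x3 uint8, red, green, blue), "vfov" (degrees; the focal length in pixels is half the picture's height over the tangent of half this angle, whatever the lens; pixels are square), "cx", "cy" (the principal point, pixels), "k1" (the pictures are not rectified: a ray, as slopes to the right and down, at radius r is drawn at 1 + k1 r^2 times it, then the intrinsics apply), "extrinsics" (4x4, takes a point from camera to world coordinates). Camera axes: x right, y up, looking along -z (the intrinsics and any distortion apply to the point x, -y, -z); pixel columns grow to the right and rows downward; lengths in mm; the calibration is good to about 2 mm. A picture is of the moment at which its call begins. There is no depth.
- finish_job(): hands the job in; it is judged then, once.
The state is a dict: "clock": time; "qpos": joint angles; "qd": joint speeds; "tau": joint torques, N m; "eef_pos": TCP position; "tool_rot": TCP orientation; "force": force on the tool from outside, world axes, zero at the start; "torque": the same for the moment, N m; "width": finger opening in mm; "gripper_force": force on a finger pad.
Only numpy, scipy, OpenCV 4.12 (cv2) and the standard library are available. Lean on these libraries where they do the work, as an engineer would, in place of code of your own. Each camera call takes 0.05 s, during which the arm holds its last target. There are 200 camera calls.

## Working session

There is one attempt and no reset: what is moved stays moved. The work goes in short steps, Python scripts to look and compute and a tool call to move; the robot and the scene stay as the last step left them, time stands still between calls to the robot, and variables do not carry over. Pictures are saved under pics/ and viewed, at most 14 in all, crops included, and the job is handed in when it is done.

Besides the shell and the picture viewer there is one more tool, called as a command line: name --argument value ..., lists and objects as JSON in quotes. move_arm: Moves the arm, as the interface text tells. Its arguments: {"type":"object","properties":{"rows":{"type":"string"}},"required":["rows"]}

```bash
ls; mkdir -p pics
python3 - <<'E'
from cell import *
import cv2
for n in ("top","side"):
    d=get_image(n); print(n,{k:v for k,v in d.items() if k!="img"})
    cv2.imwrite(f"pics/{n}0.png",cv2.resize(d["img"][:,:,::-1],(800,600),interpolation=cv2.INTER_CUBIC)); cv2.imwrite(f"raw_{n}.png",d["img"][:,:,::-1])
print(read_state())
E
```

```text
pics
top {'vfov': 52.10850385906109, 'cx': 269.17418807037353, 'cy': 189.0355365437465, 'k1': -0.0025763857624777247, 'extrinsics': array([[-1.31661885e-04,  9.78114556e-01, -2.08067051e-01,
         2.86874205e+02],
       [-9.99995186e-01,  5.16220633e-04,  3.05951454e-03,
         2.79785077e+01],
       [ 3.09996421e-03,  2.08066452e-01,  9.78109780e-01,
         1.32157985e+03],
       [ 0.00000000e+00,  0.00000000e+00,  0.00000000e+00,
         1.00000000e+00]])}
side {'vfov': 42.62601110939748, 'cx': 259.0499784518548, 'cy': 200.8669048593228, 'k1': -0.14599944357618444, 'extrinsics': array([[ 9.81990332e-01,  1.25406957e-01, -1.41308470e-01,
         3.13520314e+02],
       [-1.88426630e-01,  7.04700056e-01, -6.84027219e-01,
        -1.18496241e+03],
       [ 1.37983142e-02,  6.98334394e-01,  7.15638652e-01,
         1.37565713e+03],
       [ 0.00000000e+00,  0.00000000e+00,  0.00000000e+00,
         1.00000000e+00]])}
{'clock': 0.1, 'qpos': array([ 1.13521485,  0.62928104,  0.03848992,  1.51829031, -0.02701364,
        0.9963179 , -0.01997161]), 'qd': array([ 2.26204693e-03, -1.58232865e-03, -3.28985189e-04, -3.10178475e-03,
       -1.29601373e-06,  8.99996215e-05,  2.02766649e-04]), 'tau': array([ 2.61307534e-03, -5.64532578e+01,  1.23017874e+00, -1.93969470e+01,
        1.11615230e-02,  5.54412778e-03,  1.19716913e-05]), 'eef_pos': array([ 234.72358449, -605.54237603,  244.45696616]), 'tool_rot': array([-3.13981565e+00,  3.52463018e-05,  3.69765437e-01]), 'force': array([-0.33693711,  0.13770949, -0.28310101]), 'torque': array([ 0.00908869, -0.02586672,  0.02644265]), 'gripper_force': 0.0, 'width': 85.44433280293799}
```

View pics/top0.png

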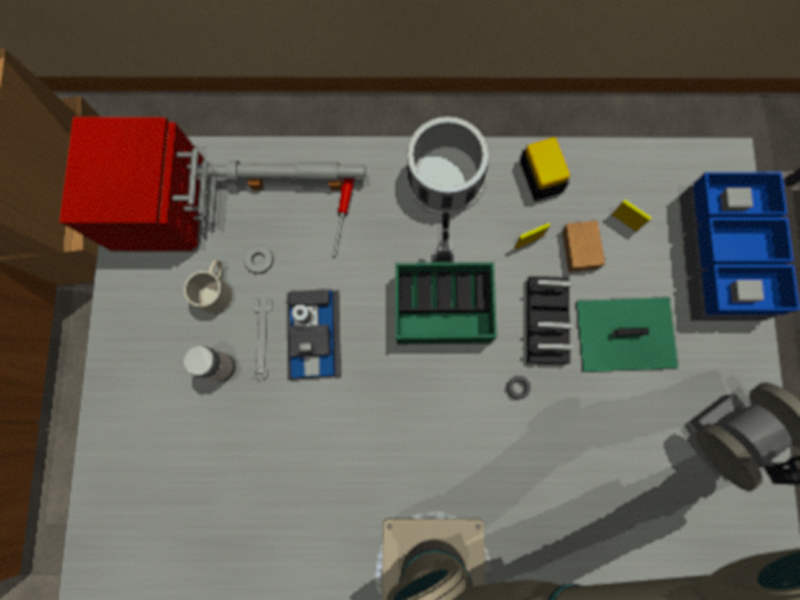

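View pics/side0.png

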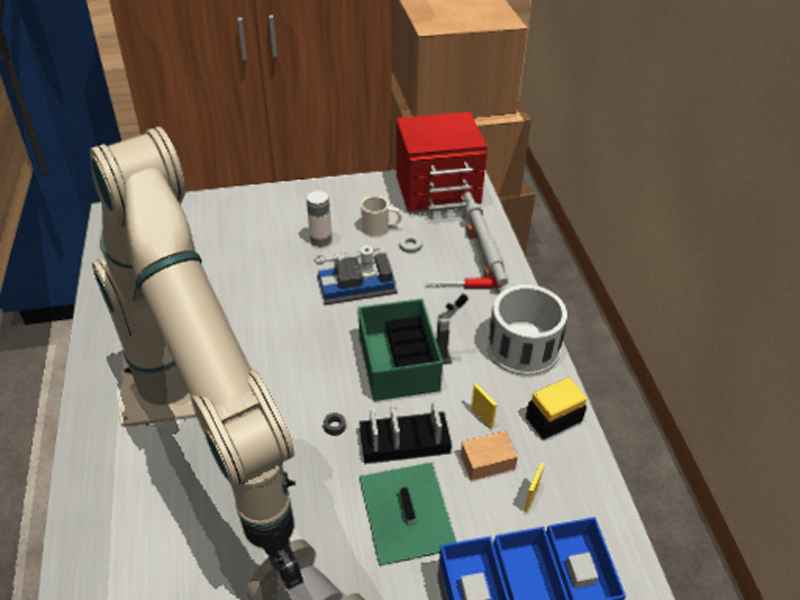

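Top view: the vise is at (313,334), the green case at (445,302) with its clamp leaning away at (445,235), and the rack at (548,320) with three steel plates at rows 284, 325 and 346. The lid is at (628,334). Two yellow look-alike plates stand outside the rack at (532,236) and (632,214), and I'll leave those alone. Next I measure everything with masks and rays.

```bash
cat > h.py <<'E'
from cell import *
import numpy as np, cv2
def cal(d):
    f=192/np.tan(np.radians(d["vfov"]/2)); return np.array([[f,0,d["cx"]],[0,f,d["cy"]],[0,0,1.]]),np.array([d["k1"],0,0,0,0.])
def ray(d,p):
    K,D=cal(d); u=cv2.undistortPoints(np.asarray(p,float).reshape(-1,1,2),K,D).reshape(-1,2)
    E=d["extrinsics"]; r=np.c_[u[:,0],-u[:,1],-np.ones(len(u))]@E[:3,:3].T
    return E[:3,3],r
def cast(d,p,z):
    o,r=ray(d,p); return (o+r*((z-o[2])/r[:,2])[:,None])[:,:2]
def proj(d,P):
    K,D=cal(d);E=d["extrinsics"];c=(np.asarray(P,float).reshape(-1,3)-E[:3,3])@E[:3,:3]
    c=c*[1,-1,-1]; return cv2.projectPoints(c.reshape(-1,1,3),np.zeros(3),np.zeros(3),K,D)[0].reshape(-1,2)
def tri(a,pa,b,pb):
    o1,r1=ray(a,pa);o2,r2=ray(b,pb);out=[]
    for x,y in zip(r1,r2):
        s=np.linalg.lstsq(np.c_[x,-y],o2-o1,rcond=None)[0]; out.append((o1+x*s[0]+o2+y*s[1])/2)
    return np.array(out)
def hsv(d): return cv2.cvtColor(d["img"],cv2.COLOR_RGB2HSV)
def blobs(m,amin=15):
    cs,_=cv2.findContours(m.astype(np.uint8),cv2.RETR_EXTERNAL,cv2.CHAIN_APPROX_NONE)
    return sorted([c for c in cs if cv2.contourArea(c)>=amin],key=cv2.contourArea,reverse=True)
def rect(d,c,z):
    return cv2.minAreaRect(cast(d,c.reshape(-1,2),z).astype(np.float32))
E
python3 - <<'E'
from h import *
d=get_image("top");s=get_image("side")
np.save("t.npy",d,allow_pickle=True);np.save("s.npy",s,allow_pickle=True)
H=hsv(d);h,S,v=[H[...,i].astype(int) for i in range(3)]
def show(n,m,z,k=6):
    for c in blobs(m)[:k]:
        r=rect(d,c,z); x,y,w,hh=cv2.boundingRect(c); print(n,cv2.contourArea(c),(x,y,w,hh),np.round(r[0],1),np.round(r[1],1),round(r[2],1))
g=(h>55)&(h<90)&(S>80)
show("green z11",g,11);show("green z101",g,101)
show("blue z30",(h>100)&(h<125)&(S>120)&(v>50),30)
R=np.zeros_like(g);R[165:250,170:380]=1
show("dark",(v<60)&(S<90)&R,36,8)
show("bright",(v>170)&(S<40)&R,91,8)
im=d["img"][:,:,::-1]
a=cv2.resize(im[165:245,175:305],(800,492),interpolation=cv2.INTER_CUBIC);cv2.imwrite("pics/c1.png",a)
a=cv2.resize(im[165:245,325:445],(800,533),interpolation=cv2.INTER_CUBIC);cv2.imwrite("pics/c2.png",a)
E
```

```text
green z11 3118.5 (253, 167, 65, 53) [553.3 -28.9] [180.7 215.7] 0.5
green z11 2599.0 (369, 191, 65, 47) [ 481.7 -419.3] [153.2 203. ] 2.3
green z11 71.5 (485, 361, 27, 16) [  -6.1 -690.3] [83.5 43.6] 89.9
green z11 20.0 (352, 375, 12, 9) [ -33.6 -248. ] [ 9.4 41.8] 38.4
green z11 20.0 (253, 368, 24, 16) [-26.2  39.3] [16.1 80.6] 33.6
green z101 3118.5 (253, 167, 65, 53) [535. -25.] [168.3 200.9] 0.5
green z101 2599.0 (369, 191, 65, 47) [ 468.3 -388.6] [142.7 189.1] 2.3
green z101 71.5 (485, 361, 27, 16) [  14. -641.] [77.8 40.6] 89.9
green z101 20.0 (352, 375, 12, 9) [ -11.6 -229. ] [ 8.8 38.9] 38.4
green z101 20.0 (253, 368, 24, 16) [-4.7 38.5] [15.  75.1] 33.6
blue z30 5059.0 (444, 110, 68, 92) [ 683.8 -688.8] [325.6 204.1] 0.1
blue z30 241.5 (204, 186, 10, 55) [481. 225.] [180.9  29. ] 3.6
blue z30 92.0 (186, 228, 9, 14) [409.1 283.7] [43.4 26.1] 2.5
dark 1041.0 (337, 178, 27, 56) [ 505.7 -243.8] [ 87.5 183.9] 87.1
dark 973.5 (255, 173, 59, 27) [571.1 -25.8] [ 89.3 194.2] 0.0
dark 24.5 (188, 223, 16, 5) [439.6 265.5] [13.2 49.1] 0.0
bright 42.5 (188, 196, 8, 8) [514.5 271.5] [23.  22.3] 2.2
```

View pics/c1.png

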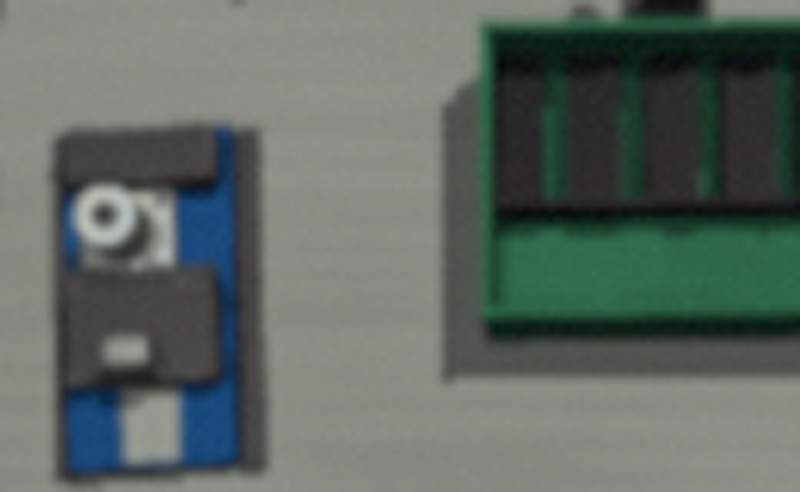

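View pics/c2.png

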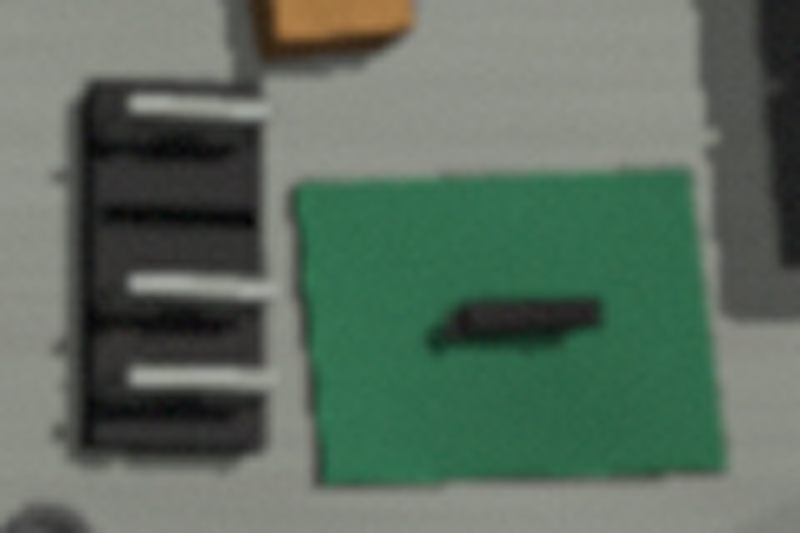

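Crop 1 shows the shut vise with the boss top at (105,215) and the jaw post top at (126,350). It also shows the case's slots as green strips at columns 555, 632, 708 and 787. Crop 2 shows grey steel plates in rack slots 1, 3 and 4 (rows 105, 285, 377) with slot 2 empty, and the lid handle bar at (530,313). The yellow plates, at 800-scale (532,236) and (632,214), are standing loose on the bench, so the three grey ones in the rack are the ones meant. Next is a subpixel measurement.

```bash
cat >> h.py <<'E'
def wc(img,x0,x1,y0,y1,lo,hi):
    "intensity-weighted centroid + principal-axis ends in a box, gray clipped lo..hi"
    g=cv2.cvtColor(img,cv2.COLOR_RGB2GRAY)[y0:y1,x0:x1].astype(float); w=np.clip((g-lo)/(hi-lo),0,1)
    Y,X=np.mgrid[y0:y1,x0:x1]; c=np.array([(w*X).sum(),(w*Y).sum()])/w.sum()
    M=np.cov(np.vstack([X.ravel()-c[0],Y.ravel()-c[1]]),aweights=w.ravel()); e,V=np.linalg.eigh(M)
    L=np.sqrt(12*e[1])/2; return c,np.array([c-V[:,1]*L,c+V[:,1]*L])
E
python3 - <<'E'
from h import *
d=np.load("t.npy",allow_pickle=True).item();im=d["img"]; g=cv2.cvtColor(im,cv2.COLOR_RGB2GRAY).astype(int)
print("post\n",g[217:226,189:203]);print("boss\n",g[193:206,185:207])
print("plates cols\n",g[175:228,343:369:4].T)
f=lambda n,b,z:(lambda c:print(n,np.round(c[0],2),np.round(cast(d,c[0],z),1),np.round(cast(d,c[1],z),1).tolist()))(wc(im,*b))
f("p1",(342,370,177,186,80,190),91);f("p3",(342,368,204,213,80,190),91);f("p4",(342,368,218,226,80,190),91)
print("slots",np.round(cast(d,[[c/6.154+175-.4,140/6.154+165] for c in (555,632,708,787)],26),1))
gr=im[...,1].astype(int)-im[...,0]
print("case rim cols row195\n",gr[195,250:322]);print("far rim col\n",gr[162:175,262:312:10].T)
print("vise L\n",im[[190,235],180:220,2].astype(int)-im[[190,235],180:220,0])
E
```

```text
post
 [[ 68  70  69  70  67  69  68  69  69  71  68  72  70  71]
 [ 69  69  69  71  71  76  74  75  74  72  69  68  71  72]
 [ 70  69  74  83  92  99  98 102 100  89  73  67  70  71]
 [ 67  73  83 109 122 131 131 133 132 115  76  64  69  72]
 [ 66  71  94 123 142 146 148 152 150 128  79  62  66  71]
 [ 67  73  93 123 142 147 150 153 149 127  79  59  64  71]
 [ 69  69  85 109 123 125 127 129 123 107  71  56  61  69]
 [ 68  70  71  79  86  87  85  83  78  68  53  57  62  67]
 [ 67  63  54  48  52  52  50  48  45  42  43  55  65  70]]
boss
 [[ 53  61  64  62  64  64  63  63  63  66  67  66  67  70  67  66  62  60
   59  59  54  55]
 [ 45  53  52  56  66  79  85  84  83  74  58  55  56  59  59  54  52  48
   42  39  38  34]
 [ 41  37  44  71 110 135 144 143 142 124  88  67  71  74  75  69  69  61
   43  30  28  26]
 [ 44  43  76 122 159 180 180 181 181 171 149 135 134 136 129 109  96  93
   66  40  36  33]
 [ 47  61 110 160 182 176 162 164 176 187 183 167 161 169 163 133 118 119
   84  58  53  55]
 [ 53  81 135 177 176 145 114 112 142 173 186 167 143 158 164 152 147 141
   95  66  63  63
[... 2592 characters left out ...]
31 23  1 -2 -2 -2 -1 -1 -2  2 17 31 28 25  5 -3 -4 -1 -1  0
 -1 -1  2 12 26 27 17  3 -1 -4 -2 -3 -1  0 -2  5 17 33 37 20  5  3  3  4]
far rim col
 [[ 2  2  3  4  5  8 24 37 31 22 14 16  9]
 [ 2  3  4  2  4 14 35 42 26 16 18 14  9]
 [ 0  1  2  0  6 25 42 44 28 20 21 13  6]
 [ 4  3  2  2  4 14 33 37 29 16 17 18 10]
 [ 4  3  3  3  6 16 33 36 24 14 18 17 18]]
vise L
 [[ -4  -4  -4  -2   0  -1  -2   1   0   0   1   0  -2   0   0  -2  -1   2
   -2   0  -1  -2  -1   0  -2  -2  -2  -2  -1   0  25  60  52  15  -2  -3
   -3  -4  -4  -6]
 [ -6  -6  -6  -5  -2  18  62  95 102  99  99  96 100  89  59  21  -1  -5
   -3  -6  -6  -6  -3   4  42  85 100  98 100 102 102  98  89  60  16  -3
   -1  -4  -3  -5]]
```

Run:
```python
from h import *
d=np.load("t.npy",allow_pickle=True).item();s=np.load("s.npy",allow_pickle=True).item();im=d["img"]
C=lambda p,z:np.round(cast(d,p,z),1).tolist()
print("plates",C([[347,180.0],[363,181.0],[347,207.0],[363,208.0],[347,221.0],[363,221.4],[355,180.5],[355,207.5],[355,221]],91))
print("post",C([194.6,220.9],106),"boss",C([191.5,199.5],105))
print("rim",C([[253.5,195],[315.6,195]],101),"far outer",C([[262,167.7],[282,167.2],[302,167.5]],101))
H=hsv(d);m=((H[...,0]>55)&(H[...,0]<90)&(H[...,1]>80))
c=[c for c in blobs(m) if cv2.boundingRect(c)[0]>350][0];k=np.zeros((384,512),np.uint8);cv2.drawContours(k,[c],-1,1,-1)
M=cv2.moments(k,True);print("lid",C([M["m10"]/M["m00"],M["m01"]/M["m00"]],11))
print("handle",C([530/6.667+325-.4,313/6.667+165-.4],45))
# project candidates into side, save crop
P=[[*cast(d,[194.6,220.9],106)[0],106],[*cast(d,[191.5,199.5],105)[0],105],[*cast(d,[355,180.5],91)[0],91],[*cast(d,[355,207.5],91)[0],91],[*cast(d,[355,221],91)[0],91],[542-78,-25-102,101],[542+78,-25-102,101],[542-78,-25+102,101],[542+78,-25+102,101]]
q=proj(s,P);print(np.round(q,1).tolist())
a=cv2.resize(s["img"][:,:,::-1][140:300,190:320],(650,800)[::1],interpolation=cv2.INTER_CUBIC)
for x,y in q: cv2.drawMarker(a,(int((x-190+.5)*5),int((y-140+.5)*5)),(0,0,255),0,16,1)
cv2.imwrite("pics/s1.png",cv2.resize(a,(487,600)))
```

```text
plates [[578.5, -226.6], [575.3, -278.1], [490.5, -223.0], [487.3, -273.7], [445.8, -221.1], [444.5, -271.5], [576.9, -252.3], [488.9, -248.3], [445.8, -246.4]]
post [[444.0, 256.1]] boss [[511.9, 268.7]]
rim [[527.2, 73.8], [527.3, -122.9]] far outer [[616.6, 47.2], [618.3, -17.1], [617.4, -81.4]]
lid [[480.5, -419.2]]
handle [[483.0, -419.6]]
[[217.7, 163.6], [234.5, 159.7], [279.1, 264.5], [252.2, 267.5], [239.0, 268.9], [238.5, 238.2], [283.7, 231.9], [229.6, 195.9], [271.4, 190.7]]
```

View pics/s1.png

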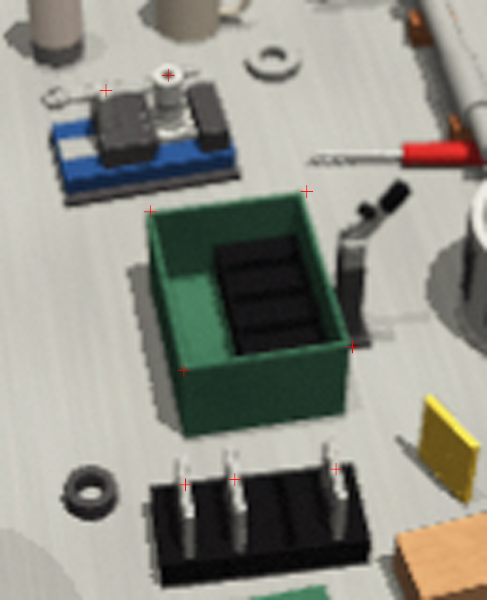

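The projected marks (red crosses) land on the boss top, the plate tops and the case corners in the side view, to within about 1 px. The post is unclear at (105,90), so I'll zoom in there.

Run:
```python
from h import *
s=np.load("s.npy",allow_pickle=True).item()
q=proj(s,[[444,256,106],[444,256,60],[444,256,83]]);print(np.round(q,1))
a=cv2.resize(s["img"][:,:,::-1][145:200,195:260],(780,660),interpolation=cv2.INTER_CUBIC)
a=cv2.convertScaleAbs(a,alpha=1.6,beta=10);cv2.imwrite("pics/s2.png",cv2.resize(a,(700,592)))
```

```text
[[217.7 163.6]
 [218.3 172.3]
 [218.  168. ]]
```

View pics/s2.png

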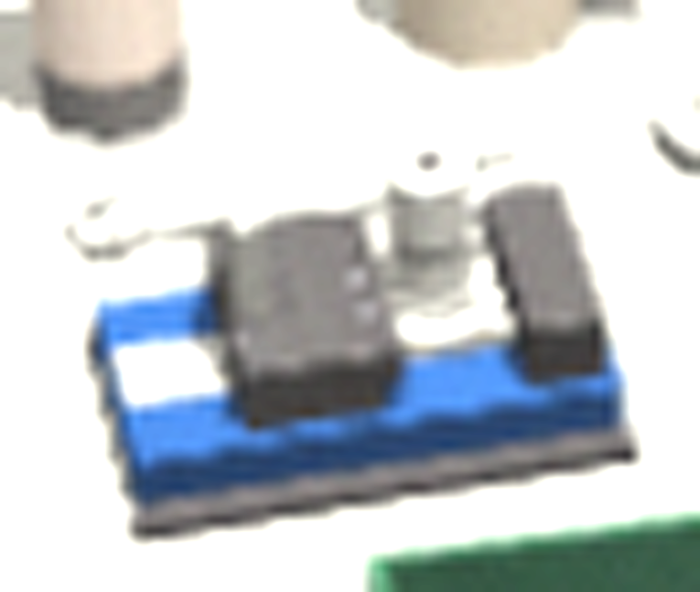

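Run:
```python
from h import *
s=np.load("s.npy",allow_pickle=True).item();g=cv2.cvtColor(s["img"],cv2.COLOR_RGB2GRAY)
print("cols 210..234 rows 158..184");print(g[158:184,210:235])
d=np.load("t.npy",allow_pickle=True).item();g=cv2.cvtColor(d["img"],cv2.COLOR_RGB2GRAY)
print(d["img"][221,188:202].tolist());print(s["img"][168,214:224].tolist())
```

```text
cols 210..234 rows 158..184
[[184 195 200 198 198 198 197 198 198 200 197 198 199 199 199 200 196 198
  198 197 197 208 223 220 201]
 [193 196 197 199 198 197 198 199 197 198 199 198 197 199 199 198 199 197
  197 197 205 223 221 169 114]
 [192 195 198 198 196 196 199 198 197 199 199 198 200 199 199 200 199 197
  190 178 189 218 226 174 104]
 [193 194 198 200 198 196 198 191 186 199 189 179 185 196 198 199 199 201
  186 178 167 176 220 222 203]
 [194 194 190 180 185 200 204 192 189 196 189 178 186 193 193 194 193 196
  190 192 164 118 153 182 195]
 [199 204 190 182 185 202 210 195 200 202 190 190 192 191 195 196 194 183
  168 156 133  89  84 105 123]
 [199 203 193 193 193 184 182 200 204 198 170 160 151 142 140 145 144 132
  119 129 132 105  88  94 102]
 [197 189 172 155 148 125 144 196 173 147 114 103  91  80  79  79  77  75
  102 152 159 103  87  95  99]
 [143 132 115 103  84  75 107 147 116  94  79  80  82  82  81  82  79  74
   92 150 169 107  86  95 102]
 [156 153 156 145  96  77  75  91  90  86  81  82  82  80  80  82  82  84
   73 134 171 106  77  92 102]
 [197 193 193 171 102 
[... 1319 characters left out ...]
35  31  37  61  80  84]
 [173 163 157 144 141 120  58  31  35  35  37  37  37  35  37  37  34  35
   34  37  33  44  66  80  84]
 [117 103  99  87  81  71  40  34  37  36  34  35  36  34  35  37  36  35
   35  38  41  51  72  82  85]
 [ 82  84  85  82  84  71  44  38  35  37  36  35  35  34  36  43  46  47
   51  51  65  75  82  75  64]]
[[67, 66, 67], [67, 66, 67], [72, 70, 70], [94, 95, 91], [123, 125, 117], [140, 144, 136], [145, 148, 140], [146, 151, 141], [152, 153, 146], [149, 152, 144], [127, 130, 123], [78, 80, 75], [62, 62, 60], [66, 66, 64]]
[[103, 102, 98], [77, 75, 74], [77, 76, 73], [89, 88, 83], [90, 89, 85], [88, 87, 84], [80, 79, 77], [82, 81, 79], [85, 83, 81], [82, 80, 79]]
```

The side pixels show a grey column at columns 217–219, rows 162–177, which is the post, matching the projection. Now the move helper.

```bash
cat > m.py <<'E'
import sys
from h import *
from scipy.spatial.transform import Rotation as R
st=read_state(); p=st["eef_pos"]; r=R.from_euler("xyz",st["tool_rot"])
def rel(x,y,z,yaw):
    t=R.from_euler("xyz",[np.pi,0,yaw]); s=r.inv().apply(np.array([x,y,z])-p)/300
    q=(r.inv()*t).as_rotvec()
    return np.round(np.r_[s,q/(np.pi/2)],4)
if __name__=="__main__":
    print("at",np.round(p,1),np.round(st["tool_rot"],3),"t",round(float(st["clock"]),1),"w",round(float(st["width"]),1),"F",np.round(st["force"],1),"q",np.round(st["qpos"],2))
    for a in sys.argv[1:]:
        v=[float(k) for k in a.split(",")]; print(a,*rel(*v))
E
python3 m.py 500,-400,250,1 500,-200,250,1.571
```

```text
at [ 234.8 -605.7  244.7] [-3.14 -0.    0.37] t 0.2 w 85.7 F [ 0.2  0.4 -0.2] q [ 1.14  0.63  0.04  1.52 -0.03  1.   -0.02]
500,-400,250,1 1.072 -0.32 -0.0172 -0.0007 -0.0003 -0.4012
500,-200,250,1.571 1.3129 -0.9416 -0.0165 -0.0007 -0.0005 -0.7647
```

move_arm --rows "0.95 -0.4 -0.02 0 0 -0.4 -1;0.95 -0.4 -0.02 0 0 -0.4 -1;0.95 -0.4 -0.02 0 0 -0.4 -1;0.95 -0.4 -0.02 0 0 -0.4 -1;0.95 -0.4 -0.02 0 0 -0.4 -1;0.95 -0.4 -0.02 0 0 -0.4 -1;0.95 -0.4 -0.02 0 0 -0.4 -1;0.95 -0.4 -0.02 0 0 -0.4 -1;0.95 -0.4 -0.02 0 0 -0.4 -1"

```text
clock: 0.95
eef_pos: [462.5, -385.4, 251.4]
tool_rot: [3.141, -0.004, 1.008]
force: [0.8, 0.4, 0.3]
width: 85.5
gripper_force: 0.0
```

```bash
python3 m.py 500,-100,250,1.571
```

```text
at [ 462.5 -385.4  251.4] [ 3.141 -0.004  1.008] t 0.9 w 85.5 F [0.8 0.4 0.3] q [ 0.74  0.55 -0.15  1.65  0.09  0.95  0.  ]
500,-100,250,1.571 0.871 -0.4022 0.0082 0.0015 -0.0026 -0.3587
```

move_arm --rows "0.87 -0.4 0 0 0 -0.36 -1;0.87 -0.4 0 0 0 -0.36 -1;0.87 -0.4 0 0 0 -0.36 -1;0.87 -0.4 0 0 0 -0.36 -1;0.87 -0.4 0 0 0 -0.36 -1;0.87 -0.4 0 0 0 -0.36 -1;0.87 -0.4 0 0 0 -0.36 -1;0.87 -0.4 0 0 0 -0.36 -1;0.87 -0.4 0 0 0 -0.36 -1;0.87 -0.4 0 0 0 -0.36 -1"

```text
clock: 1.78
eef_pos: [497.6, -108.2, 251.2]
tool_rot: [-3.141, 0.001, 1.562]
force: [0.3, -1.1, -0.2]
width: 85.3
gripper_force: 0.0
```

```bash
python3 m.py 444,190,200,1.571
```

```text
at [ 497.6 -108.2  251.2] [-3.141e+00  1.000e-03  1.562e+00] t 1.8 w 85.3 F [ 0.3 -1.1 -0.2] q [ 0.39  0.43 -0.32  1.89  0.18  0.84 -0.04]
444,190,200,1.571 0.9928 -0.1868 0.1696 -0.0003 0.0008 -0.0055
```

move_arm --rows "0.99 -0.18 0 0 0 0 -0.2;0.99 -0.18 0 0 0 0 -0.2;0.99 -0.18 0 0 0 0 -0.2;0.99 -0.18 0 0 0 0 -0.2;0.99 -0.18 0 0 0 0 -0.2;0.99 -0.18 0 0 0 0 -0.2;0.99 -0.18 0 0 0 0 -0.2;0.99 -0.18 0 0 0 0 -0.2;0.99 -0.18 0 0 0 0 -0.2;0.99 -0.18 0 0 0 0 -0.2"

```text
clock: 2.62
eef_pos: [446.7, 188.8, 251.0]
tool_rot: [-3.141, 0.001, 1.562]
force: [-0.1, -0.2, 0.1]
width: 51.3
gripper_force: 0.0
```

```bash
python3 m.py 444,256,160,1.571 444,256,90,1.571
```

```text
at [446.7 188.8 251. ] [-3.141e+00  1.000e-03  1.562e+00] t 2.6 w 51.3 F [-0.1 -0.2  0.1] q [-0.19  0.41 -0.37  1.95  0.2   0.82 -0.68]
444,256,160,1.571 0.2244 -0.011 0.3032 -0.0001 0.0009 -0.0058
444,256,90,1.571 0.2247 -0.011 0.5365 -0.0001 0.0009 -0.0058
```

move_arm --rows "0.225 -0.01 0.1 0 0 0 -0.2;0.225 -0.01 0.1 0 0 0 -0.2;0.225 -0.01 0.1 0 0 0 -0.2;0.225 -0.01 0.3 0 0 0 -0.2;0.225 -0.01 0.3 0 0 0 -0.2;0.225 -0.01 0.42 0 0 0 -0.2;0.225 -0.01 0.535 0 0 0 -0.2;0.225 -0.01 0.535 0 0 0 -0.2;0.225 -0.01 0.535 0 0 0 1;0.225 -0.01 0.535 0 0 0 1;0.225 -0.01 0.535 0 0 0 1;0.225 -0.01 0.535 0 0 0 1"

```text
clock: 3.62
eef_pos: [444.5, 257.9, 93.0]
tool_rot: [3.139, -0.0, 1.565]
force: [-1.1, -3.0, 5.0]
width: 13.6
gripper_force: 58.3
```

```bash
python3 m.py 412,256,90,1.571
```

```text
at [444.5 257.9  93. ] [ 3.139 -0.     1.565] t 3.6 w 13.6 F [-1.1 -3.   5. ] q [-0.41  0.68 -0.25  2.02  0.36  0.48 -0.93]
412,256,90,1.571 -0.0068 -0.1083 0.0096 0.0018 -0.0003 -0.0036
```

move_arm --rows "0 -0.02 0 0 0 0 1;0 -0.04 0 0 0 0 1;0 -0.06 0 0 0 0 1;0 -0.08 0 0 0 0 1;0 -0.1 0 0 0 0 1;0 -0.12 0 0 0 0 1;0 -0.12 0 0 0 0 1;0 -0.12 0 0 0 0 1;0 -0.12 0 0 0 0 -0.2;0 -0.12 0 0 0 0 -0.2;0 -0.12 0 0 0 0 -0.2"

```text
clock: 4.53
eef_pos: [407.9, 259.1, 91.5]
tool_rot: [3.14, -0.002, 1.563]
force: [0.2, 0.5, -0.5]
width: 49.3
gripper_force: 0.0
```

```bash
python3 m.py 412,256,220,1.571 512,268,220,0
```

```text
at [407.9 259.1  91.5] [ 3.140e+00 -2.000e-03  1.563e+00] t 4.5 w 49.3 F [ 0.2  0.5 -0.5] q [-0.46  0.66 -0.23  2.1   0.36  0.42 -0.99]
412,256,220,1.571 -0.0096 0.0144 -0.4282 0.0009 -0.0011 -0.005
512,268,220,0 0.0329 0.3474 -0.4277 -0.0001 -0.0016 0.9952
```

move_arm --rows "0 0 -0.14 0 0 0 -0.2;0 0 -0.28 0 0 0 -0.2;0 0 -0.42 0 0 0 -0.2;0 0 -0.42 0 0 0 -0.5;0.03 0.34 -0.42 0 0 -1 -0.5;0.03 0.34 -0.42 0 0 -1 -0.5;0.03 0.34 -0.42 0 0 -1 -0.5;0.03 0.34 -0.42 0 0 -1 -0.5;0.03 0.34 -0.42 0 0 -1 -0.5;0.03 0.34 -0.42 0 0 -1 -0.5;0.03 0.34 -0.42 0 0 -1 -0.5;0.03 0.34 -0.42 0 0 -1 -0.5"

```text
clock: 5.53
eef_pos: [509.5, 267.0, 216.8]
tool_rot: [3.141, -0.0, 2.57]
force: [-0.0, 1.1, -1.5]
width: 64.0
gripper_force: 0.0
```

```bash
python3 m.py 512,268,220,3.1416
python3 - <<'E'
from h import *
d=get_image("top");g=cv2.cvtColor(d["img"],cv2.COLOR_RGB2GRAY)
cv2.imwrite("pics/c3.png",cv2.resize(d["img"][:,:,::-1][165:245,165:295],(800,492),interpolation=cv2.INTER_CUBIC))
E
```

```text
at [509.5 267.  216.8] [ 3.141 -0.     2.57 ] t 5.5 w 64.0 F [-0.   1.1 -1.5] q [-0.13  0.62 -0.63  1.75  0.45  0.92  0.05]
512,268,220,3.1416 -0.0052 0.0073 -0.0107 0.0005 -0.0001 -0.3642
```

View pics/c3.png

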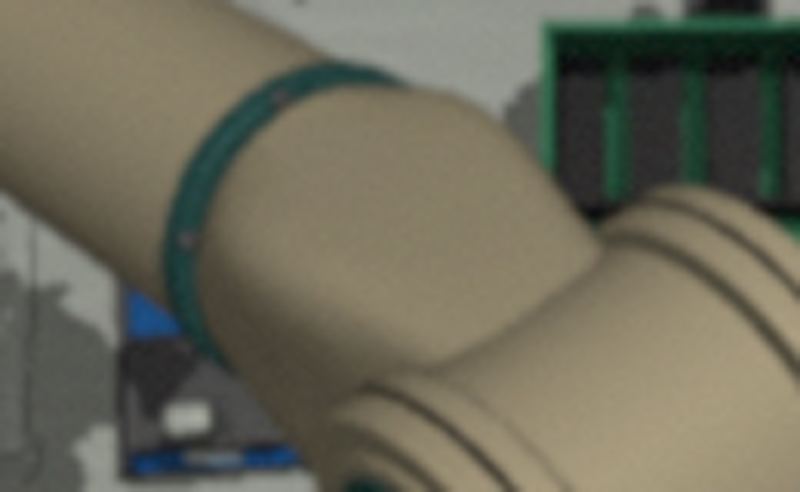

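The arm now hides the shaft. The jaw has moved: the post is at (187,417), near the bed end. I'll descend on the boss.

move_arm --rows "0 0 0 0 0 -0.36 -0.5;0 0 0 0 0 -0.36 -0.5;0 0 0 0 0 -0.36 -0.5;0 0 0 0 0 -0.36 -0.5;0 0 0 0 0 -0.36 -0.5;0 0 0.14 0 0 -0.36 -0.5;0 0 0.25 0 0 -0.36 -0.5;0 0 0.34 0 0 -0.36 -0.5;0 0 0.40 0 0 -0.36 -0.5;0 0 0.45 0 0 -0.36 -0.5;0 0 0.45 0 0 -0.36 -0.5"

```text
clock: 6.5
eef_pos: [507.9, 265.6, 78.9]
tool_rot: [-3.139, -0.005, 3.127]
force: [-0.3, -0.8, 0.3]
width: 64.2
gripper_force: 0.0
```

```bash
python3 m.py 512,268.5,82,3.1416
python3 - <<'E'
from h import *
d=get_image("side")
cv2.imwrite("pics/c4.png",cv2.resize(d["img"][:,:,::-1][120:200,180:290],(800,582),interpolation=cv2.INTER_CUBIC))
E
```

```text
at [507.9 265.6  78.9] [-3.139 -0.005  3.127] t 6.5 w 64.2 F [-0.3 -0.8  0.3] q [-0.14  0.83 -0.64  1.85  0.74  0.71  0.35]
512,268.5,82,3.1416 -0.0136 0.01 -0.0105 -0.0017 -0.0029 -0.0094
```

View pics/c4.png

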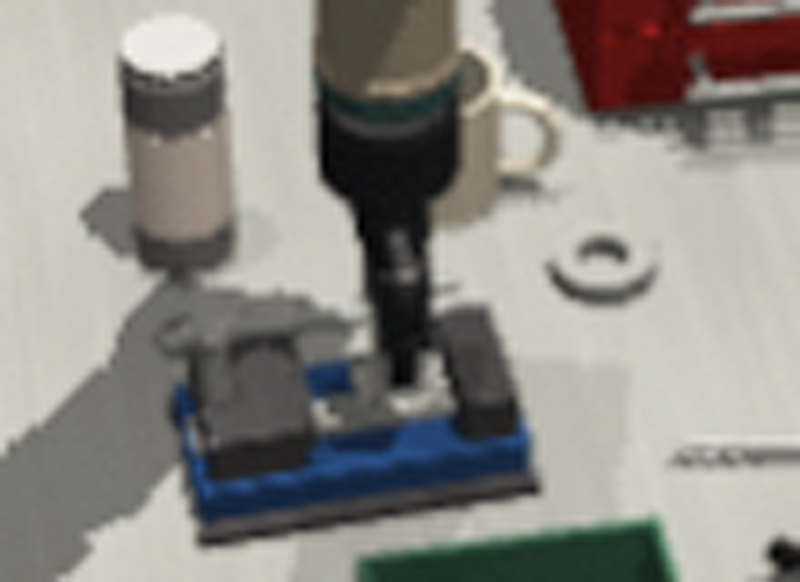

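The finger at column 403 is in line with the boss (expected at column 399). I'll apply the small correction, close and lift.

move_arm --rows "-0.013 0.01 -0.01 0 0 -0.01 -0.5;-0.013 0.01 -0.01 0 0 -0.01 -0.5;-0.013 0.01 -0.01 0 0 -0.01 1;-0.013 0.01 -0.01 0 0 -0.01 1;-0.013 0.01 -0.01 0 0 -0.01 1;-0.013 0.01 -0.01 0 0 -0.01 1;-0.013 0.01 -0.01 0 0 -0.01 1;-0.013 0.01 -0.05 0 0 -0.01 1;-0.013 0.01 -0.15 0 0 -0.01 1;-0.013 0.01 -0.3 0 0 -0.01 1;-0.013 0.01 -0.45 0 0 -0.01 1;-0.013 0.01 -0.45 0 0 -0.01 1"

```text
clock: 7.55
eef_pos: [515.6, 272.5, 223.8]
tool_rot: [3.135, 0.008, -3.138]
force: [0.8, 0.7, -2.0]
width: 30.4
gripper_force: 60.1
```

```bash
python3 m.py 512,0,215,3.1416 499,-25,200,3.1416
```

```text
at [515.6 272.5 223.8] [ 3.135  0.008 -3.138] t 7.5 w 30.4 F [ 0.8  0.7 -2. ] q [-0.05  0.66 -0.79  1.73  0.56  0.98  0.52]
512,0,215,3.1416 0.0154 -0.9083 0.0237 0.0039 0.0054 0.0022
499,-25,200,3.1416 0.0595 -0.9918 0.0728 0.0039 0.0054 0.0022
```

move_arm --rows "0.06 -0.99 0.03 0 0 0 1;0.06 -0.99 0.03 0 0 0 1;0.06 -0.99 0.03 0 0 0 1;0.06 -0.99 0.03 0 0 0 1;0.06 -0.99 0.03 0 0 0 1;0.06 -0.99 0.03 0 0 0 1;0.06 -0.99 0.03 0 0 0 1;0.06 -0.99 0.03 0 0 0 1;0.06 -0.99 0.03 0 0 0 1;0.06 -0.99 0.03 0 0 0 1"

```text
clock: 8.38
eef_pos: [496.1, -27.9, 207.8]
tool_rot: [3.141, -0.0, -3.14]
force: [0.3, 0.4, -3.3]
width: 30.5
gripper_force: 60.5
```

```bash
python3 m.py 498,-25,140,3.1416 498,-25,62,3.1416
python3 - <<'E'
from h import *
a=[]
for n,(r,c) in {"side":((140,250),(215,315)),"top":((150,260),(230,330))}.items():
    d=get_image(n); a.append(cv2.resize(d["img"][:,:,::-1][r[0]:r[1],c[0]:c[1]],(400,440),interpolation=cv2.INTER_CUBIC))
cv2.imwrite("pics/c5.png",np.hstack(a))
E
```

```text
at [496.1 -27.9 207.8] [ 3.141 -0.    -3.14 ] t 8.4 w 30.5 F [ 0.3  0.4 -3.3] q [ 0.56  0.58 -0.83  1.96  0.57  0.85  0.98]
498,-25,140,3.1416 -0.0064 0.0097 0.2261 0.0003 -0.0002 0.0008
498,-25,62,3.1416 -0.0066 0.0096 0.4861 0.0003 -0.0002 0.0008
```

View pics/c5.png

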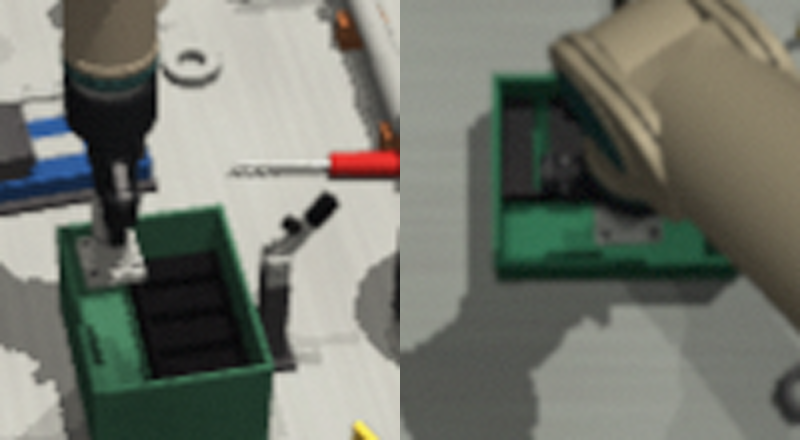

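Side view: the flange (at (113,262)) and boss hang to the −x side of the finger, so the shaft was dragged with the jaw and is gripped off-centre. I'll measure the offset.

Run:
```python
from h import *
d=get_image("top");s=get_image("side")
g=cv2.cvtColor(d["img"],cv2.COLOR_RGB2GRAY);print(g[200:216,274:300])
g=cv2.cvtColor(s["img"],cv2.COLOR_RGB2GRAY);print(g[192:214,230:255])
for p in [[278.7,210],[295.5,210]]: print(np.round(cast(d,p,156),1),np.round(cast(d,p,168),1))
print(np.round(proj(s,[[x,y,156] for x in (455,505) for y in (-50,0)]+[[x,y,168] for x in (455,505) for y in (-50,0)]),1).tolist())
```

```text
[[ 22  24  25  21  20  21  17  12  15   7  15  23  24  30  30  27  34  42
   47  50  50  55  54  55  57  57]
 [ 36  40  44  42  38  41  33  25  19  13  13  14  17  18  20  19  23  21
   38  44  51  53  54  58  57  57]
 [ 57  58  64  66  67  68  57  45  27  25  16  19  14  15  10  14  12  12
   20  35  43  52  53  57  57  60]
 [ 76  78  80  77  80  82  75  65  54  42  38  29  25  17  19  15  19  23
   27  34  45  53  54  54  60  59]
 [ 89  89  87  82  84  89  86  78  73  62  50  47  46  39  37  35  38  45
   51  56  59  61  59  56  57  62]
 [ 92  92  88  82  85  89  89  85  82  69  63  56  56  54  53  54  59  63
   65  68  68  66  62  64  62  65]
 [ 93  91  87  83  96 101  91  86  83  80  74  71  66  66  69  72  71  66
   63  62  65  70  67  68  65  66]
 [ 85  84  80  81 100 107  86  73  79  86  82  77  74  76  76  84  78  70
   54  51  58  68  67  68  67  68]
 [ 79  76  75  79  99 107  79  61  78  88  88  81  85  86  85  89  86  76
   60  47  58  68  67  69  68  69]
 [ 76  78  77  77  95 104  90  74  83  90  89  89  89  88  90  88  82  79
   69  61  64  68  70  69  69  69]
 [ 78  79 
[... 2448 characters left out ...]
 45  45  63  79  78  83  89  84  92 106 108 115 114  95
   78  75  61  40  21  19  20]
 [ 33  40  54  54  44  44  55  74  83  85  85  76  79  84  75  78  71  47
   31  27  19  19  15  14  13]
 [ 35  37  50  56  49  46  51  62  64  61  63  58  53  53  47  41  32  20
    9  18  17  13  12  13  11]
 [ 33  34  42  55  49  45  45  51  50  45  47  45  44  49  54  51  37  27
   11  15  19  15  13  16  20]
 [ 42  35  40  52  52  43  50  58  61  59  61  72  79  82  83  70  42  31
    9  15  22  19  19  19  21]]
[[470.5  -4.2]] [[468.6  -3.9]]
[[470.5 -54.7]] [[468.6 -53.8]]
[[232.0, 210.9], [229.8, 200.6], [246.5, 209.1], [244.1, 198.8], [231.9, 208.5], [229.7, 198.1], [246.5, 206.6], [244.0, 196.3]]
```

The flange spans x≈469–519 in both views, so the shaft's centre is at about x=494 against a TCP of 496. It is held nearly centred. I'll lower it into the bay.

move_arm --rows "-0.01 0.01 0 0 0 0 1;-0.01 0.01 0.1 0 0 0 1;-0.01 0.01 0.2 0 0 0 1;-0.01 0.01 0.3 0 0 0 1;-0.01 0.01 0.4 0 0 0 1;-0.01 0.01 0.46 0 0 0 1;-0.01 0.01 0.475 0 0 0 1;-0.01 0.01 0.475 0 0 0 1"

```text
clock: 9.25
eef_pos: [499.1, -23.3, 64.4]
tool_rot: [3.141, -0.002, -3.137]
force: [0.0, -0.1, -1.6]
width: 30.7
gripper_force: 60.6
```

```bash
python3 m.py 499,-25,58,3.1416
```

```text
at [499.1 -23.3  64.4] [ 3.141e+00 -2.000e-03 -3.137e+00] t 9.2 w 30.7 F [ 0.  -0.1 -1.6] q [ 0.38  0.79 -0.6   2.06  0.85  0.56  0.74]
499,-25,58,3.1416 0.0004 -0.0056 0.0213 0.0002 -0.0013 0.0032
```

move_arm --rows "0 0 0.006 0 0 0 1;0 0 0.012 0 0 0 1;0 0 0.018 0 0 0 1;0 0 0.022 0 0 0 1;0 0 0.022 0 0 0 1"

```text
clock: 9.67
eef_pos: [500.8, -24.0, 61.7]
tool_rot: [-3.14, 0.004, -3.138]
force: [-4.1, 0.2, 18.1]
width: 30.8
gripper_force: 63.0
```

move_arm --rows "0 0 -0.006 0 0 0 1;0 0 -0.006 0 0 0 -0.4;0 0 -0.006 0 0 0 -0.4;0 0 -0.006 0 0 0 -0.4;0 0 -0.006 0 0 0 -0.4;0 0 -0.2 0 0 0 -0.4;0 0 -0.4 0 0 0 -0.4;0 0 -0.6 0 0 0 -0.4;0 -0.8 -0.6 0 0 0 -0.4;0 -0.8 -0.6 0 0 0 -0.4;0 -0.8 -0.6 0 0 0 -0.4;0 -0.8 -0.6 0 0 0 -0.4"

```text
clock: 10.67
eef_pos: [499.6, -189.1, 222.2]
tool_rot: [-3.141, 0.0, -3.138]
force: [1.1, -1.0, 0.5]
width: 60.2
gripper_force: 0.0
```

```bash
python3 m.py 500,-247,240,1.5708
python3 - <<'E'
from h import *
a=[]
for n,(r,c) in {"side":((160,250),(215,295)),"top":((155,245),(245,325))}.items():
    d=get_image(n); a.append(cv2.resize(d["img"][:,:,::-1][r[0]:r[1],c[0]:c[1]],(400,450),interpolation=cv2.INTER_CUBIC))
cv2.imwrite("pics/c6.png",np.hstack(a))
E
```

```text
at [ 499.6 -189.1  222.2] [-3.141  0.    -3.138] t 10.7 w 60.2 F [ 1.1 -1.   0.5] q [ 0.86  0.62 -0.85  1.85  0.57  0.94  1.32]
500,-247,240,1.5708 -0.0007 -0.1929 -0.0591 -0.0001 0.0003 1.0023
```

View pics/c6.png

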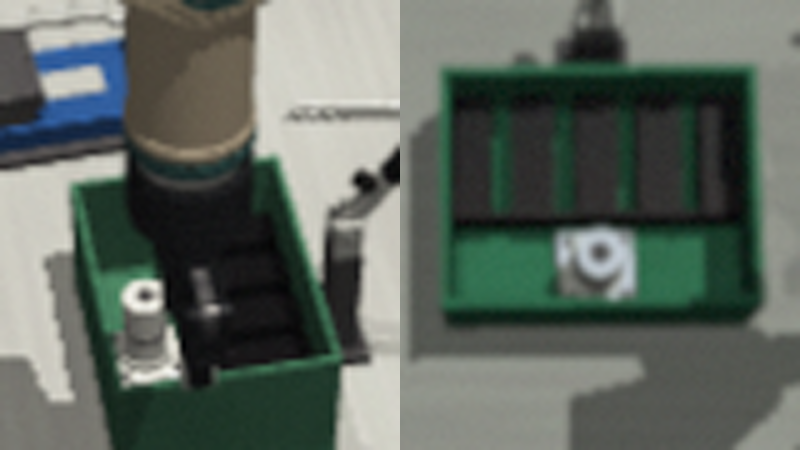

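The shaft stands flat and upright in the bay: its flange is at (595,263) and its boss top at (600,255) in the top crop. Now the plates, starting with the farthest at (577,-252).

```bash
python3 m.py 577,-252,200,1.526
```

```text
at [ 499.5 -196.3  221.7] [-3.137  0.     3.132] t 10.8 w 60.0 F [ 0.7  0.6 -0.3] q [ 0.86  0.62 -0.85  1.85  0.58  0.94  1.31]
577,-252,200,1.526 -0.2603 -0.1829 0.0732 -0.002 0.0026 1.0222
```

move_arm --rows "-0.26 -0.21 0.07 0 0 1 0.2;-0.26 -0.21 0.07 0 0 1 0.2;-0.26 -0.21 0.07 0 0 1 0.2;-0.26 -0.21 0.07 0 0 1 0.2;-0.26 -0.21 0.07 0 0 1 0.2;-0.26 -0.21 0.07 0 0 1 0.2;-0.26 -0.21 0.07 0 0 1 0.2;-0.26 -0.21 0.07 0 0 1 0.2;-0.26 -0.21 0.07 0 0 1 0.2;-0.26 -0.21 0.07 0 0 1 0.2;-0.26 -0.21 0.07 0 0 1 0.2;-0.26 -0.21 0.07 0 0 1 0.2"

```text
clock: 11.77
eef_pos: [578.1, -249.1, 200.1]
tool_rot: [-3.141, -0.001, 1.639]
force: [-0.3, -0.2, -0.1]
width: 34.1
gripper_force: 0.0
```

```bash
python3 m.py 577,-252,130,1.526 577,-252,70,1.526
```

```text
at [ 578.1 -249.1  200.1] [-3.141e+00 -1.000e-03  1.639e+00] t 11.8 w 34.1 F [-0.3 -0.2 -0.1] q [ 0.6   0.67 -0.4   1.62  0.31  0.92  0.15]
577,-252,130,1.526 -0.0095 -0.0041 0.2336 -0.0004 -0.0004 0.072
577,-252,70,1.526 -0.0096 -0.004 0.4336 -0.0004 -0.0004 0.072
```

move_arm --rows "-0.01 -0.004 0 0 0 0.05 0.2;-0.01 -0.004 0.1 0 0 0.05 0.2;-0.01 -0.004 0.22 0 0 0.05 0.2;-0.01 -0.004 0.28 0 0 0.05 0.2;-0.01 -0.004 0.28 0 0 0.05 0.2;-0.01 -0.004 0.28 0 0 0.05 0.2"

```text
clock: 12.27
eef_pos: [576.7, -252.1, 115.7]
tool_rot: [-3.14, -0.001, 1.567]
force: [1.0, -0.5, 0.6]
width: 34.1
gripper_force: 0.0
```

```bash
python3 m.py 577,-252,70,1.526
```

```text
at [ 576.7 -252.1  115.7] [-3.140e+00 -1.000e-03  1.567e+00] t 12.3 w 34.1 F [ 1.  -0.5  0.6] q [ 0.57  0.78 -0.34  1.68  0.35  0.75  0.06]
577,-252,70,1.526 0.0003 0.0012 0.1522 -0.0013 -0.0008 0.0261
```

move_arm --rows "0 0 0.05 0 0 0.026 0.2;0 0 0.11 0 0 0.026 0.2;0 0 0.152 0 0 0.026 0.2;0 0 0.152 0 0 0.026 0.2;0 0 0.152 0 0 0.026 0.2;0 0 0.152 0 0 0.026 1;0 0 0.152 0 0 0.026 1;0 0 0.152 0 0 0.026 1;0 0 0.152 0 0 0.026 1;0 0 0.152 0 0 0.026 1;0 0 0.152 0 0 0.026 1"

```text
clock: 13.18
eef_pos: [578.1, -253.3, 72.4]
tool_rot: [3.139, 0.001, 1.525]
force: [-1.0, -0.1, 7.0]
width: 6.7
gripper_force: 59.7
```

```bash
python3 m.py 577,-252,220,1.526
```

```text
at [ 578.1 -253.3   72.4] [3.139e+00 1.000e-03 1.525e+00] t 13.2 w 6.7 F [-1.  -0.1  7. ] q [ 0.55  0.83 -0.31  1.7   0.37  0.67  0.  ]
577,-252,220,1.526 0.0039 -0.0028 -0.4919 0.0014 0.0005 -0.0005
```

move_arm --rows "0 0 -0.03 0 0 0 1;0 0 -0.08 0 0 0 1;0 0 -0.15 0 0 0 1;0 0 -0.25 0 0 0 1;0 0 -0.36 0 0 0 1;0 0 -0.47 0 0 0 1;0 0 -0.47 0 0 0 1"

```text
clock: 13.77
eef_pos: [580.9, -253.9, 219.2]
tool_rot: [3.13, 0.003, 1.525]
force: [0.1, -0.7, -1.4]
width: 7.3
gripper_force: 59.1
```

```bash
python3 m.py 573,38.4,215,3.1416
```

```text
at [ 580.9 -253.9  219.2] [3.130e+00 3.000e-03 1.525e+00] t 13.8 w 7.3 F [ 0.1 -0.7 -1.4] q [ 0.6   0.65 -0.38  1.6   0.28  0.94  0.07]
573,38.4,215,3.1416 0.9721 -0.0709 0.0098 0.0038 0.0075 -1.029
```

move_arm --rows "0.972 -0.065 0.01 0 0 -1 1;0.972 -0.065 0.01 0 0 -1 1;0.972 -0.065 0.01 0 0 -1 1;0.972 -0.065 0.01 0 0 -1 1;0.972 -0.065 0.01 0 0 -1 1;0.972 -0.065 0.01 0 0 -1 1;0.972 -0.065 0.01 0 0 -1 1;0.972 -0.065 0.01 0 0 -1 1;0.972 -0.065 0.01 0 0 -1 1;0.972 -0.065 0.01 0 0 -1 1;0.972 -0.065 0.01 0 0 -1 1;0.972 -0.065 0.01 0 0 -1 1"

```text
clock: 14.77
eef_pos: [570.2, 38.9, 208.4]
tool_rot: [-3.141, -0.001, 3.032]
force: [-0.3, -0.1, -2.8]
width: 7.3
gripper_force: 59.1
```

```bash
python3 m.py 573,38.4,150,3.1416
```

```text
at [570.2  38.9 208.4] [-3.141e+00 -1.000e-03  3.032e+00] t 14.8 w 7.3 F [-0.3 -0.1 -2.8] q [ 0.37  0.67 -0.78  1.77  0.57  0.95  0.81]
573,38.4,150,3.1416 -0.0096 -0.0004 0.1947 -0.0005 -0.0009 -0.0699
```

move_arm --rows "-0.006 0 0.05 0 0 -0.03 1;-0.006 0 0.1 0 0 -0.03 1;-0.006 0 0.1 0 0 -0.03 1;-0.006 0 0.1 0 0 -0.03 1;-0.006 0 0.1 0 0 -0.03 1"

```text
clock: 15.18
eef_pos: [572.8, 39.1, 179.4]
tool_rot: [3.141, 0.0, 3.073]
force: [0.0, 0.1, -2.6]
width: 7.4
gripper_force: 58.9
```

```bash
python3 m.py 573,38.4,122,3.1416;  python3 - <<'E'
from h import *
a=[]
for n,(r,c) in {"side":((150,240),(215,295)),"top":((145,235),(245,325))}.items():
    d=get_image(n); a.append(cv2.resize(d["img"][:,:,::-1][r[0]:r[1],c[0]:c[1]],(400,450),interpolation=cv2.INTER_CUBIC))
cv2.imwrite("pics/c7.png",np.hstack(a))
E
```

```text
at [572.8  39.1 179.4] [3.141 0.    3.073] t 15.2 w 7.4 F [ 0.   0.1 -2.6] q [ 0.36  0.71 -0.77  1.79  0.62  0.9   0.81]
573,38.4,122,3.1416 -0.0007 -0.0023 0.1913 0.0001 0.0001 -0.044
```

View pics/c7.png

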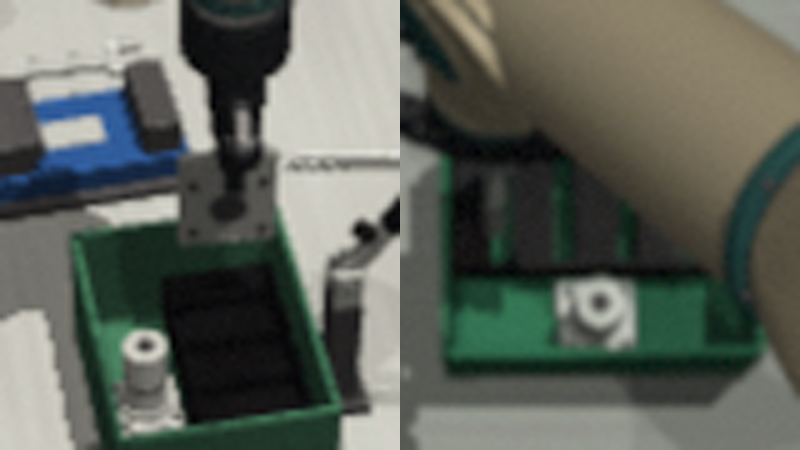

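The plate is held square in the side view (at (225,200)). In the top view its lower end is at column 497, over the slot strip at 503. I'll fix the yaw and descend.

move_arm --rows "0 -0.002 0 0 0 -0.044 1;0 -0.002 0.06 0 0 -0.044 1;0 -0.002 0.12 0 0 -0.044 1;0 -0.002 0.18 0 0 -0.044 1;0 -0.002 0.18 0 0 -0.044 1;0 -0.002 0.18 0 0 -0.044 1"

```text
clock: 15.78
eef_pos: [572.5, 38.4, 125.1]
tool_rot: [-3.141, -0.001, -3.141]
force: [1.0, 0.1, -3.4]
width: 7.2
gripper_force: 58.9
```

```bash
python3 m.py 573,38.4,100,3.1416 573,38.4,73,3.1416
```

```text
at [572.5  38.4 125.1] [-3.141e+00 -1.000e-03 -3.141e+00] t 15.8 w 7.2 F [ 1.   0.1 -3.4] q [ 0.33  0.78 -0.73  1.83  0.7   0.81  0.81]
573,38.4,100,3.1416 -0.0016 0.0 0.0838 -0.0001 -0.0005 0.0001
573,38.4,73,3.1416 -0.0017 0.0001 0.1738 -0.0001 -0.0005 0.0001
```

move_arm --rows "0 0 0.02 0 0 0 1;0 0 0.04 0 0 0 1;0 0 0.055 0 0 0 1;0 0 0.07 0 0 0 1;0 0 0.08 0 0 0 1;0 0 0.08 0 0 0 1"

```text
clock: 16.28
eef_pos: [572.4, 38.2, 100.3]
tool_rot: [-3.141, -0.001, -3.142]
force: [0.6, -0.2, -3.1]
width: 7.1
gripper_force: 59.1
```

It is in the slot without contact. Going on down.

move_arm --rows "0 0 0.03 0 0 0 1;0 0 0.05 0 0 0 1;0 0 0.07 0 0 0 1;0 0 0.08 0 0 0 1;0 0 0.086 0 0 0 1;0 0 0.09 0 0 0 1;0 0 0.09 0 0 0 1"

```text
clock: 16.87
eef_pos: [572.7, 38.5, 73.8]
tool_rot: [3.141, -0.0, -3.141]
force: [0.2, 1.1, -2.6]
width: 7.1
gripper_force: 59.2
```

move_arm --rows "0 0 0.005 0 0 0 1;0 0 0.01 0 0 0 1;0 0 0.013 0 0 0 1;0 0 0.013 0 0 0 1"

```text
clock: 17.2
eef_pos: [573.2, 38.7, 72.4]
tool_rot: [-3.141, 0.002, -3.141]
force: [-3.0, -0.5, 13.0]
width: 7.0
gripper_force: 61.9
```

On the floor. I'll release, rise and head for the second plate.

move_arm --rows "0 0 0 0 0 0 0.45;0 0 0 0 0 0 0.45;0 0 0 0 0 0 0.45;0 0 0 0 0 0 0.45;0 0 -0.1 0 0 0 0.45;0 0 -0.22 0 0 0 0.45;0 0 -0.34 0 0 0 0.45;0 0 -0.44 0 0 0 0.2;0 -0.9 -0.44 0 0 0.8 0.2;0 -0.9 -0.44 0 0 0.8 0.2;0 -0.9 -0.44 0 0 0.8 0.2;0 -0.9 -0.44 0 0 0.8 0.2"

```text
clock: 18.2
eef_pos: [572.9, -130.1, 202.7]
tool_rot: [3.141, 0.002, 2.636]
force: [1.3, 0.1, -0.4]
width: 34.1
gripper_force: 0.0
```

```bash
python3 m.py 489,-248,190,1.526
```

```text
at [ 572.9 -130.1  202.7] [3.141e+00 2.000e-03 2.636e+00] t 18.2 w 34.1 F [ 1.3  0.1 -0.4] q [ 0.6   0.67 -0.68  1.73  0.51  0.93  0.77]
489,-248,190,1.526 0.0544 -0.4792 0.042 0.0008 0.0007 0.7067
```

move_arm --rows "0.054 -0.47 0.04 0 0 0.67 0.2;0.054 -0.47 0.04 0 0 0.67 0.2;0.054 -0.47 0.04 0 0 0.67 0.2;0.054 -0.47 0.04 0 0 0.67 0.2;0.054 -0.47 0.04 0 0 0.67 0.2;0.054 -0.47 0.04 0 0 0.67 0.2;0.054 -0.47 0.04 0 0 0.67 0.2;0.054 -0.47 0.04 0 0 0.67 0.2;0.054 -0.47 0.04 0 0 0.67 0.2;0.054 -0.47 0.04 0 0 0.67 0.2;0.054 -0.47 0.04 0 0 0.67 0.2"

```text
clock: 19.12
eef_pos: [491.2, -244.1, 190.2]
tool_rot: [3.141, 0.0, 1.591]
force: [0.0, 0.3, -0.7]
width: 34.1
gripper_force: 0.0
```

```bash
python3 m.py 489,-248,70,1.526
```

```text
at [ 491.2 -244.1  190.2] [3.141 0.    1.591] t 19.1 w 34.1 F [ 0.   0.3 -0.7] q [ 0.68  0.58 -0.4   1.85  0.31  0.77  0.13]
489,-248,70,1.526 -0.0128 -0.0078 0.4008 0.0003 0.0001 0.0416
```

move_arm --rows "-0.008 -0.004 0 0 0 0.03 0.2;-0.008 -0.004 0.08 0 0 0.03 0.2;-0.008 -0.004 0.18 0 0 0.03 0.2;-0.008 -0.004 0.28 0 0 0.03 0.2;-0.008 -0.004 0.35 0 0 0.03 0.2;-0.008 -0.004 0.395 0 0 0.03 0.2;-0.008 -0.004 0.395 0 0 0.03 0.2;-0.008 -0.004 0.395 0 0 0.03 0.2"

```text
clock: 19.78
eef_pos: [489.6, -246.4, 71.2]
tool_rot: [-3.141, -0.001, 1.543]
force: [0.5, -0.4, 0.2]
width: 34.1
gripper_force: 0.0
```

```bash
python3 m.py 489,-248,71,1.526
```

```text
at [ 489.6 -246.4   71.2] [-3.141e+00 -1.000e-03  1.543e+00] t 19.8 w 34.1 F [ 0.5 -0.4  0.2] q [ 0.6   0.75 -0.29  1.93  0.41  0.51 -0.  ]
489,-248,71,1.526 -0.0055 -0.002 0.0006 -0.0006 -0.0006 0.011
```

move_arm --rows "-0.005 -0.002 0 0 0 0.01 0.2;-0.005 -0.002 0 0 0 0.01 1;-0.005 -0.002 0 0 0 0.01 1;-0.005 -0.002 0 0 0 0.01 1;-0.005 -0.002 0 0 0 0.01 1;-0.005 -0.002 0 0 0 0.01 1;-0.005 -0.002 0 0 0 0.01 1"

```text
clock: 20.37
eef_pos: [489.9, -248.8, 72.8]
tool_rot: [3.139, 0.001, 1.526]
force: [-0.6, -0.2, 6.5]
width: 7.2
gripper_force: 59.7
```

move_arm --rows "0 0 -0.03 0 0 0 1;0 0 -0.08 0 0 0 1;0 0 -0.15 0 0 0 1;0 0 -0.25 0 0 0 1;0 0 -0.36 0 0 0 1;0 0 -0.46 0 0 0 1;0 0 -0.46 0 0 0 1"

```text
clock: 20.95
eef_pos: [492.2, -249.0, 215.5]
tool_rot: [3.132, 0.004, 1.526]
force: [0.8, -0.3, -2.5]
width: 7.3
gripper_force: 58.9
```

```bash
python3 m.py 573,-3.6,210,3.1416
```

```text
at [ 492.2 -249.   215.5] [3.132 0.004 1.526] t 20.9 w 7.3 F [ 0.8 -0.3 -2.5] q [ 0.69  0.55 -0.41  1.83  0.29  0.81  0.09]
573,-3.6,210,3.1416 0.8291 0.2326 0.0175 0.0028 0.0067 -1.0282
```

move_arm --rows "0.83 0.23 0 0 0 -1 1;0.83 0.23 0 0 0 -1 1;0.83 0.23 0 0 0 -1 1;0.83 0.23 0 0 0 -1 1;0.83 0.23 0 0 0 -1 1;0.83 0.23 0 0 0 -1 1;0.83 0.23 0 0 0 -1 1;0.83 0.23 0 0 0 -1 1;0.83 0.23 0 0 0 -1 1;0.83 0.23 0 0 0 -1 1;0.83 0.23 0 0 0 -1 1;0.83 0.23 0 0 0 -1 1"

```text
clock: 21.95
eef_pos: [568.1, -2.8, 208.8]
tool_rot: [-3.141, -0.002, 3.033]
force: [-0.6, -0.7, -3.2]
width: 7.3
gripper_force: 59.1
```

move_arm --rows "0 0 0.05 0 0 -0.03 1;0 0 0.1 0 0 -0.03 1;0 0 0.1 0 0 -0.03 1;0 0 0.1 0 0 -0.03 1"

```text
clock: 22.28
eef_pos: [567.9, -2.8, 178.6]
tool_rot: [-3.141, -0.003, 3.073]
force: [0.1, -0.5, -2.5]
width: 7.1
gripper_force: 58.9
```

```bash
python3 m.py 573,-3.6,126,3.1416
```

```text
at [567.9  -2.8 178.6] [-3.141e+00 -3.000e-03  3.073e+00] t 22.3 w 7.1 F [ 0.1 -0.5 -2.5] q [ 0.44  0.71 -0.78  1.8   0.63  0.9   0.87]
573,-3.6,126,3.1416 -0.0178 -0.0013 0.1751 -0.0002 -0.002 -0.0434
```

move_arm --rows "-0.018 -0.001 0 0 0 -0.044 1;-0.018 -0.001 0.06 0 0 -0.044 1;-0.018 -0.001 0.12 0 0 -0.044 1;-0.018 -0.001 0.175 0 0 -0.044 1;-0.018 -0.001 0.175 0 0 -0.044 1;-0.018 -0.001 0.175 0 0 -0.044 1"

```text
clock: 22.78
eef_pos: [574.3, -3.1, 127.3]
tool_rot: [-3.142, -0.001, -3.14]
force: [0.2, -0.5, -2.3]
width: 7.1
gripper_force: 59.0
```

```bash
python3 m.py 573,-3.6,100,3.1416
```

```text
at [574.3  -3.1 127.3] [-3.142e+00 -1.000e-03 -3.140e+00] t 22.8 w 7.1 F [ 0.2 -0.5 -2.3] q [ 0.41  0.79 -0.75  1.83  0.71  0.82  0.87]
573,-3.6,100,3.1416 0.0043 -0.0018 0.0911 -0.0 -0.0005 0.0007
```

move_arm --rows "0.003 -0.002 0.02 0 0 0 1;0.003 -0.002 0.04 0 0 0 1;0.003 -0.002 0.06 0 0 0 1;0.003 -0.002 0.075 0 0 0 1;0.003 -0.002 0.09 0 0 0 1;0.003 -0.002 0.09 0 0 0 1"

```text
clock: 23.28
eef_pos: [573.0, -3.9, 99.2]
tool_rot: [-3.141, -0.001, -3.141]
force: [-0.5, -0.0, -3.8]
width: 7.1
gripper_force: 59.1
```

move_arm --rows "0 0 0.03 0 0 0 1;0 0 0.05 0 0 0 1;0 0 0.07 0 0 0 1;0 0 0.08 0 0 0 1;0 0 0.086 0 0 0 1;0 0 0.092 0 0 0 1;0 0 0.098 0 0 0 1;0 0 0.098 0 0 0 1"

```text
clock: 23.95
eef_pos: [573.4, -3.5, 72.8]
tool_rot: [-3.14, 0.0, -3.14]
force: [-5.6, 0.5, 15.3]
width: 6.9
gripper_force: 62.0
```

On the floor. Now release and fetch the third plate at (445.5,-246.5).

move_arm --rows "0 0 0 0 0 0 0.45;0 0 0 0 0 0 0.45;0 0 0 0 0 0 0.45;0 0 0 0 0 0 0.45;0 0 -0.1 0 0 0 0.45;0 0 -0.22 0 0 0 0.45;0 0 -0.34 0 0 0 0.45;0 0 -0.42 0 0 0 0.2;0.3 -0.75 -0.42 0 0 0.8 0.2;0.3 -0.75 -0.42 0 0 0.8 0.2;0.3 -0.75 -0.42 0 0 0.8 0.2;0.3 -0.75 -0.42 0 0 0.8 0.2"

```text
clock: 24.95
eef_pos: [511.1, -160.1, 196.9]
tool_rot: [3.142, 0.001, 2.637]
force: [1.2, -0.5, -0.1]
width: 34.2
gripper_force: 0.0
```

```bash
python3 m.py 445.5,-246.5,190,1.526
```

```text
at [ 511.1 -160.1  196.9] [3.142e+00 1.000e-03 2.637e+00] t 24.9 w 34.2 F [ 1.2 -0.5 -0.1] q [ 0.71  0.62 -0.71  1.88  0.53  0.84  0.8 ]
445.5,-246.5,190,1.526 0.0522 -0.3577 0.0229 0.0002 0.0004 0.7074
```

move_arm --rows "0.05 -0.35 0.02 0 0 0.68 0.2;0.05 -0.35 0.02 0 0 0.68 0.2;0.05 -0.35 0.02 0 0 0.68 0.2;0.05 -0.35 0.02 0 0 0.68 0.2;0.05 -0.35 0.02 0 0 0.68 0.2;0.05 -0.35 0.02 0 0 0.68 0.2;0.05 -0.35 0.02 0 0 0.68 0.2;0.05 -0.35 0.02 0 0 0.68 0.2;0.05 -0.35 0.02 0 0 0.68 0.2;0.05 -0.35 0.02 0 0 0.68 0.2;0.05 -0.35 0.02 0 0 0.68 0.2"

```text
clock: 25.87
eef_pos: [448.6, -243.4, 190.7]
tool_rot: [3.142, 0.0, 1.577]
force: [-0.5, -0.6, -0.6]
width: 33.9
gripper_force: 0.0
```

```bash
python3 m.py 445.5,-246.5,71,1.526
python3 - <<'E'
from h import *
d=get_image("side");q=proj(d,[[445.5,-246.5,91]])[0];print(q)
E
```

```text
at [ 448.6 -243.4  190.7] [3.142 0.    1.577] t 25.9 w 33.9 F [-0.5 -0.6 -0.6] q [ 0.73  0.53 -0.42  1.95  0.32  0.72  0.12]
445.5,-246.5,71,1.526 -0.0101 -0.0103 0.399 0.0001 0.0001 0.0325
[238.8795066  268.94618306]
```

move_arm --rows "-0.008 -0.006 0 0 0 0.02 0.2;-0.008 -0.006 0.08 0 0 0.02 0.2;-0.008 -0.006 0.18 0 0 0.02 0.2;-0.008 -0.006 0.28 0 0 0.02 0.2;-0.008 -0.006 0.35 0 0 0.02 0.2;-0.008 -0.006 0.397 0 0 0.02 0.2;-0.008 -0.006 0.397 0 0 0.02 0.2;-0.008 -0.006 0.397 0 0 0.02 1;-0.008 -0.006 0.397 0 0 0.02 1;-0.008 -0.006 0.397 0 0 0.02 1;-0.008 -0.006 0.397 0 0 0.02 1;-0.008 -0.006 0.397 0 0 0.02 1"

```text
clock: 26.92
eef_pos: [447.1, -246.4, 72.5]
tool_rot: [3.14, 0.001, 1.543]
force: [0.6, 0.7, 2.9]
width: 6.8
gripper_force: 60.1
```

move_arm --rows "0 0 0 0 0 0 1;0 0 -0.03 0 0 0 1;0 0 -0.08 0 0 0 1;0 0 -0.15 0 0 0 1;0 0 -0.25 0 0 0 1;0 0 -0.36 0 0 0 1;0 0 -0.46 0 0 0 1;0 0 -0.46 0 0 0 1"

```text
clock: 27.58
eef_pos: [449.7, -246.9, 215.2]
tool_rot: [3.132, 0.004, 1.543]
force: [0.7, -0.8, -2.2]
width: 7.1
gripper_force: 59.6
```

```bash
python3 m.py 573,-45.6,210,3.1416
```

```text
at [ 449.7 -246.9  215.2] [3.132 0.004 1.543] t 27.6 w 7.1 F [ 0.7 -0.8 -2.2] q [ 0.75  0.5  -0.44  1.93  0.3   0.77  0.12]
573,-45.6,210,3.1416 0.6823 0.3922 0.0181 0.0024 0.0068 -1.0176
```

move_arm --rows "0.68 0.405 0 0 0 -1 1;0.68 0.405 0 0 0 -1 1;0.68 0.405 0 0 0 -1 1;0.68 0.405 0 0 0 -1 1;0.68 0.405 0 0 0 -1 1;0.68 0.405 0 0 0 -1 1;0.68 0.405 0 0 0 -1 1;0.68 0.405 0 0 0 -1 1;0.68 0.405 0 0 0 -1 1;0.68 0.405 0 0 0 -1 1;0.68 0.405 0 0 0 -1 1;0.68 0.405 0 0 0 -1 1"

```text
clock: 28.58
eef_pos: [572.8, -45.7, 208.8]
tool_rot: [-3.141, -0.002, 3.049]
force: [-0.3, 0.1, -2.6]
width: 7.1
gripper_force: 59.7
```

move_arm --rows "0 0 0.05 0 0 -0.03 1;0 0 0.1 0 0 -0.03 1;0 0 0.1 0 0 -0.03 1;0 0 0.1 0 0 -0.03 1"

```text
clock: 28.92
eef_pos: [572.6, -45.8, 178.6]
tool_rot: [-3.141, -0.003, 3.09]
force: [0.7, -0.1, -2.6]
width: 7.2
gripper_force: 59.5
```

```bash
python3 m.py 573,-45.6,126,3.1416
```

```text
at [572.6 -45.8 178.6] [-3.141e+00 -3.000e-03  3.090e+00] t 28.9 w 7.2 F [ 0.7 -0.1 -2.6] q [ 0.52  0.73 -0.81  1.78  0.65  0.92  0.95]
573,-45.6,126,3.1416 -0.002 0.0006 0.1753 -0.0001 -0.0019 -0.0328
```

move_arm --rows "0 0 0 0 0 -0.033 1;0 0 0.06 0 0 -0.033 1;0 0 0.12 0 0 -0.033 1;0 0 0.175 0 0 -0.033 1;0 0 0.175 0 0 -0.033 1;0 0 0.175 0 0 -0.033 1"

```text
clock: 29.42
eef_pos: [573.6, -45.4, 127.4]
tool_rot: [-3.142, -0.001, -3.141]
force: [0.1, -0.1, -2.8]
width: 7.5
gripper_force: 59.5
```

```bash
python3 m.py 573,-45.6,100,3.1416
```

```text
at [573.6 -45.4 127.4] [-3.142e+00 -1.000e-03 -3.141e+00] t 29.4 w 7.5 F [ 0.1 -0.1 -2.8] q [ 0.5   0.79 -0.76  1.82  0.73  0.83  0.93]
573,-45.6,100,3.1416 0.002 -0.0008 0.0912 -0.0 -0.0004 0.0003
```

move_arm --rows "0.001 -0.001 0.02 0 0 0 1;0.001 -0.001 0.04 0 0 0 1;0.001 -0.001 0.06 0 0 0 1;0.001 -0.001 0.075 0 0 0 1;0.001 -0.001 0.09 0 0 0 1;0.001 -0.001 0.09 0 0 0 1"

```text
clock: 29.92
eef_pos: [572.9, -45.9, 99.1]
tool_rot: [-3.142, -0.001, -3.141]
force: [-1.2, -0.5, -3.1]
width: 7.0
gripper_force: 59.6
```

move_arm --rows "0 0 0.03 0 0 0 1;0 0 0.05 0 0 0 1;0 0 0.07 0 0 0 1;0 0 0.08 0 0 0 1;0 0 0.086 0 0 0 1;0 0 0.092 0 0 0 1;0 0 0.098 0 0 0 1;0 0 0.098 0 0 0 1"

```text
clock: 30.58
eef_pos: [573.4, -45.5, 72.5]
tool_rot: [-3.14, 0.0, -3.141]
force: [-4.5, -0.9, 11.6]
width: 6.8
gripper_force: 62.0
```

move_arm --rows "0 0 0 0 0 0 0.45;0 0 0 0 0 0 0.45;0 0 0 0 0 0 0.45;0 0 0 0 0 0 0.45;0 0 -0.1 0 0 0 0.45;0 0 -0.22 0 0 0 0.45;0 0 -0.34 0 0 0 0.45;0 0 -0.42 0 0 0 0.2;0.3 -0.6 -0.42 0 0 0.8 0;0.3 -0.6 -0.42 0 0 0.8 0;0.3 -0.6 -0.42 0 0 0.8 0;0.3 -0.6 -0.42 0 0 0.8 0"

```text
clock: 31.58
eef_pos: [498.1, -196.3, 196.9]
tool_rot: [-3.142, 0.001, 2.637]
force: [1.4, -0.3, 0.1]
width: 42.7
gripper_force: 0.0
```

Run:
```python
from h import *
t=get_image("top");s=get_image("side")
a=cv2.resize(t["img"][:,:,::-1][160:245,250:450],(800,340),interpolation=cv2.INTER_CUBIC)
b=cv2.resize(s["img"][:,:,::-1][180:300,200:320],(260,260),interpolation=cv2.INTER_CUBIC)
b=np.hstack([b,cv2.resize(t["img"][:,:,::-1],(347,260)),np.zeros((260,193,3),np.uint8)])
cv2.imwrite("pics/c8.png",np.vstack([a,b]))
H=hsv(t);m=((H[...,0]>55)&(H[...,0]<90)&(H[...,1]>80))
for c in blobs(m,200)[:3]: print(cv2.boundingRect(c),cv2.contourArea(c),[np.round(v,1) for v in rect(t,c,11)])
```

```text
(253, 166, 64, 54) 3114.5 [array([555.1, -28.8]), array([184.2, 215.5]), np.float64(0.5)]
(428, 294, 45, 59) 1959.5 [array([ 131.1, -552.5]), array([140.3, 176.8]), np.float64(83.9)]
(363, 206, 33, 37) 714.0 [array([ 446.8, -343.6]), array([106.4, 119.5]), np.float64(87.4)]
```

View pics/c8.png

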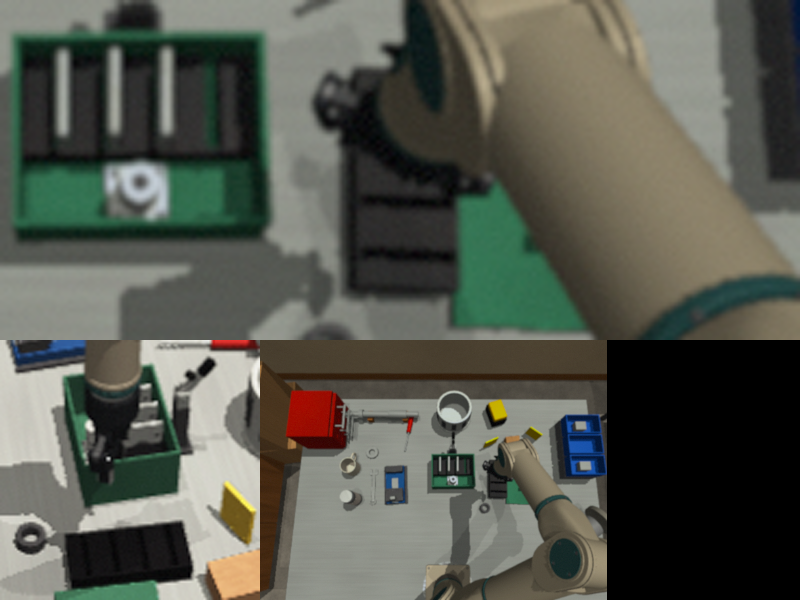

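All three plates stand in slots (top crop columns 62, 114 and 166, with one slot left free), the shaft stands in the bay, and the rack is empty in both views. The lid has been knocked: its lower-left corner is now at raw (363,242) and was at (373,238). I'll move the arm clear and re-measure.

move_arm --rows "0.41 0.88 -0.2 0 0 0.6 0;0.41 0.88 -0.2 0 0 0.6 0;0.41 0.88 -0.2 0 0 0.6 0;0.41 0.88 -0.2 0 0 0.6 0;0.41 0.88 -0.2 0 0 0.6 0;0.41 0.88 -0.2 0 0 0.6 0;0.41 0.88 -0.2 0 0 0.6 0;0.41 0.88 -0.2 0 0 0.6 0;0.41 0.88 -0.2 0 0 0.6 0;0.41 0.88 -0.2 0 0 0.6 0"

```text
clock: 32.52
eef_pos: [517.2, 96.0, 256.5]
tool_rot: [-3.141, 0.001, 1.703]
force: [0.7, -0.1, -0.8]
width: 42.4
gripper_force: 0.0
```

```bash
cat > lid.py <<'E'
from h import *
t=get_image("top")
H=hsv(t);h,S,v=[H[...,i].astype(int) for i in range(3)];m=((h>55)&(h<90)&(S>80))
for c in blobs(m,500)[:3]: print(cv2.boundingRect(c),cv2.contourArea(c),[np.round(q,1) for q in rect(t,c,11)])
c=[c for c in blobs(m,500) if 330<cv2.boundingRect(c)[0]<420 and cv2.boundingRect(c)[1]<230][0]
k=np.zeros((384,512),np.uint8);cv2.drawContours(k,[c],-1,1,-1);M=cv2.moments(k,True)
cc=[M["m10"]/M["m00"],M["m01"]/M["m00"]];print("lid",np.round(cast(t,cc,11),1))
dk=(v<70)&(k>0)&~m
for b in blobs(dk,8)[:3]: print("handle",cv2.boundingRect(b),[np.round(q,1) for q in rect(t,b,45)])
x,y,w,hh=cv2.boundingRect(c);np.set_printoptions(linewidth=200)
hx,hy=map(int,cc);print(v[hy-9:hy+8,hx-18:hx+18])
E
python3 lid.py; python3 m.py
```

```text
(363, 196, 61, 48) 2576.5 [array([ 462. , -391.8]), array([201.6, 154.2]), np.float64(87.5)]
(261, 167, 56, 57) 555.5 [array([545.2, -43.3]), array([184.3, 196.3]), np.float64(88.6)]
lid [[ 460.9 -393. ]]
handle (384, 216, 23, 5) [array([ 461.6, -388.1]), array([13.2, 72.4]), np.float64(0.0)]
[[114 112 113 111 113 113 113 111 111 113 111 114 113 112 112 112 111 115 113 114 112 111 112 108 111 112 111 111 113 112 111 110 112 112 114 111]
 [112 113 114 113 113 112 111 113 112 111 113 111 111 111 110 110 109 111 111 109 113 110 112 111 110 111 112 111 112 112 110 110 111 111 111 112]
 [114 115 113 112 113 110 113 113 111 110 110 110 112 111 113 112 112 111 110 111 111 112 112 112 112 110 112 113 112 112 110 111 111 113 111 111]
 [113 114 113 113 114 112 113 112 111 111 111 110 109 109 110 110 112 113 110 111 109 111 108 113 112 111 112 111 112 110 110 110 112 111 113 112]
 [115 113 114 114 113 113 112 109 109 106 106 103  95 100 103 106 105 107 109 106 107 109 107 107 109 111 109 108 107 108 107 109 110 113 110 110]
 [116 115 115 114 114 112 113 111 103 100  92  78  72  75  80  83  85  
[... 1130 characters left out ...]
  94  88  90  87  89  88  88  86  87  87  86  86  87  89  87  84  76  65  62  69  84 104 107 108 108 108 107 107 108 106]
 [115 115 114 115 112 112 110 109 108 108 109 110 106 106 106 106 107 106 106 104 103 103 100  89  86  87  95 104 107 108 109 105 108 108 108 109]
 [115 113 116 114 113 114 111 113 110 110 111 112 109 110 108 107 107 109 108 108 105 105 105 103 101 100 103 106 107 107 107 107 108 107 109 109]
 [113 115 114 115 113 111 114 112 110 109 109 109 107 109 108 108 107 107 108 107 105 105 105 108 105 106 105 105 104 106 106 108 107 109 108 109]]
at [517.2  94.6 256.2] [-3.140e+00  1.000e-03  1.701e+00] t 32.6 w 43.0 F [ 0.  -0.  -0.9] q [ 0.12  0.48 -0.51  1.84  0.29  0.9  -0.4 ]
```

The lid is now at about (461.5,-392.5) with yaw −0.044. I'll go and pick it up.

```bash
python3 m.py 490,-190,250,1.527
```

```text
at [517.2  94.6 256.2] [-3.140e+00  1.000e-03  1.701e+00] t 32.6 w 43.0 F [ 0.  -0.  -0.9] q [ 0.12  0.48 -0.51  1.84  0.29  0.9  -0.4 ]
490,-190,250,1.527 -0.9288 -0.2129 0.0222 -0.0007 0.0009 0.1107
```

move_arm --rows "-0.92 -0.21 0 0 0 0.08 0;-0.92 -0.21 0 0 0 0.08 0;-0.92 -0.21 0 0 0 0.08 0;-0.92 -0.21 0 0 0 0.08 0;-0.92 -0.21 0 0 0 0.08 0;-0.92 -0.21 0 0 0 0.08 0;-0.92 -0.21 0 0 0 0.08 0;-0.92 -0.21 0 0 0 0.08 0;-0.92 -0.21 0 0 0 0.08 0"

```text
clock: 33.32
eef_pos: [488.3, -190.5, 255.8]
tool_rot: [-3.139, 0.0, 1.566]
force: [-0.3, 0.3, -0.7]
width: 42.5
gripper_force: 0.0
```

```bash
python3 m.py 461.5,-392.5,120,1.527
```

```text
at [ 488.3 -190.5  255.8] [-3.139  0.     1.566] t 33.3 w 42.5 F [-0.3  0.3 -0.7] q [ 0.63  0.47 -0.46  1.84  0.26  0.89  0.05]
461.5,-392.5,120,1.527 -0.6734 -0.0854 0.4532 -0.0013 0.0003 0.0249
```

move_arm --rows "-0.67 -0.085 0.2 0 0 0.02 0;-0.67 -0.085 0.2 0 0 0.02 0;-0.67 -0.085 0.2 0 0 0.02 0;-0.67 -0.085 0.2 0 0 0.02 0;-0.67 -0.085 0.2 0 0 0.02 0;-0.67 -0.085 0.3 0 0 0.02 0;-0.67 -0.085 0.45 0 0 0.02 0;-0.67 -0.085 0.55 0 0 0.02 0;-0.67 -0.085 0.55 0 0 0.02 0;-0.67 -0.085 0.55 0 0 0.02 0"

```text
clock: 34.15
eef_pos: [464.6, -385.5, 90.4]
tool_rot: [-3.138, -0.003, 1.544]
force: [-0.1, 0.1, 0.5]
width: 42.5
gripper_force: 0.0
```

```bash
python3 m.py 461.5,-392.5,36,1.527
```

```text
at [ 464.6 -385.5   90.4] [-3.138e+00 -3.000e-03  1.544e+00] t 34.1 w 42.5 F [-0.1  0.1  0.5] q [ 0.86  0.78 -0.34  1.76  0.39  0.66  0.27]
461.5,-392.5,36,1.527 -0.0243 -0.0091 0.1811 -0.0021 -0.0021 0.0108
```

move_arm --rows "-0.022 -0.009 0 0 0 0.01 0;-0.022 -0.009 0.08 0 0 0.01 0;-0.022 -0.009 0.15 0 0 0.01 0;-0.022 -0.009 0.178 0 0 0.01 0;-0.022 -0.009 0.178 0 0 0.01 0;-0.022 -0.009 0.178 0 0 0.01 0"

```text
clock: 34.65
eef_pos: [463.6, -394.2, 39.9]
tool_rot: [3.14, 0.001, 1.527]
force: [0.1, -0.3, 0.1]
width: 42.6
gripper_force: 0.0
```

```bash
python3 m.py 461.5,-392.5,36,1.527
```

```text
at [ 463.6 -394.2   39.9] [3.140e+00 1.000e-03 1.527e+00] t 34.6 w 42.6 F [ 0.1 -0.3  0.1] q [ 0.84  0.86 -0.3   1.77  0.42  0.57  0.24]
461.5,-392.5,36,1.527 0.0055 -0.0073 0.0131 0.0013 0.0008 -0.0002
```

move_arm --rows "0.004 -0.004 0.01 0 0 0 0;0.004 -0.004 0.01 0 0 0 1;0.004 -0.004 0.01 0 0 0 1;0.004 -0.004 0.01 0 0 0 1;0.004 -0.004 0.01 0 0 0 1;0.004 -0.004 0.01 0 0 0 1;0.004 -0.004 0.01 0 0 0 1"

```text
clock: 35.23
eef_pos: [462.6, -392.7, 36.5]
tool_rot: [3.139, 0.001, 1.527]
force: [-0.9, 0.5, 7.1]
width: 14.9
gripper_force: 59.0
```

move_arm --rows "0 0 -0.03 0 0 0 1;0 0 -0.1 0 0 0 1;0 0 -0.2 0 0 0 1;0 0 -0.33 0 0 0 1;0 0 -0.46 0 0 0 1;0 0 -0.58 0 0 0 1;0 0 -0.58 0 0 0 1"

```text
clock: 35.82
eef_pos: [464.8, -394.2, 216.8]
tool_rot: [3.132, 0.007, 1.526]
force: [2.2, -0.5, -4.0]
width: 14.6
gripper_force: 59.2
```

```bash
python3 m.py 540,-120,205,1.571
```

```text
at [ 464.8 -394.2  216.8] [3.132 0.007 1.526] t 35.8 w 14.6 F [ 2.2 -0.5 -4. ] q [ 0.91  0.62 -0.41  1.67  0.31  0.9   0.34]
540,-120,205,1.571 0.9246 0.2096 0.035 0.0062 0.0045 -0.0283
```

Run:
```python
from h import *
np.set_printoptions(linewidth=200)
d=np.load("t.npy",allow_pickle=True).item();s=np.load("s.npy",allow_pickle=True).item()
g=cv2.cvtColor(d["img"],cv2.COLOR_RGB2GRAY);print(g[162:174,262:312:10].T);print(g[208:224,262:312:10].T)
print(np.round(cast(d,[[285,r] for r in (167,167.5,168,216,217,218)],101),1)[:,0])
s=get_image("side");s0=np.load("s.npy",allow_pickle=True).item();g=cv2.cvtColor(s0["img"],cv2.COLOR_RGB2GRAY)
P=proj(s0,[[x,-25,101] for x in (462,467,613,618)]);print(np.round(P,1))
for r in (214,215,216): print(g[r,228:242],g[r,270:286])
```

```text
[[136 138 139 142 139 130 113  76  43  23  26  24]
 [140 140 141 138 124 106  91  68  39  26  24  20]
 [ 36  29  19  19  28  44  65  61  39  23  25  19]
 [146 145 145 144 142 126  99  66  33  25  24  17]
 [146 143 145 143 142 126  93  58  32  26  27  25]]
[[88 87 87 87 85 84 85 78 60 32 26 35 62 79 82 80]
 [87 87 88 89 86 87 87 77 58 35 26 32 62 80 81 82]
 [87 89 86 84 82 80 81 73 50 29 23 37 63 81 84 83]
 [84 82 84 83 84 80 79 70 48 28 24 36 64 82 85 81]
 [86 84 84 86 85 85 80 68 47 26 23 38 65 81 84 82]]
[619.  617.3 615.7 460.2 457.  453.9]
[[233.3 216.3]
 [234.7 216.1]
 [275.4 210.8]
 [276.7 210.6]]
[113  91  43  32  51  84  88  71  73  80  81  81  82  84] [ 13  11  18  28  31  30  63 122 151 113  23  29  34  33  35  33]
[113  93  47  33  46  83 101  91  98 101 103 104 102  99] [ 17  12  13  24  31  33  53  99 137 113  25  28  34  35  33  33]
[113  93  47  32  35  74 104  99 104 108 109 110 107 108] [ 14  10  11  25  31  33  35  76 104  78  24  30  33  33  33  32]
```

move_arm --rows "0.95 0.21 0.03 0 0 -0.028 1;0.95 0.21 0.03 0 0 -0.028 1;0.95 0.21 0.03 0 0 -0.028 1;0.95 0.21 0.03 0 0 -0.028 1;0.95 0.21 0.03 0 0 -0.028 1;0.95 0.21 0.03 0 0 -0.028 1;0.95 0.21 0.03 0 0 -0.028 1;0.95 0.21 0.03 0 0 -0.028 1;0.95 0.21 0.03 0 0 -0.028 1;0.95 0.21 0.03 0 0 -0.028 1"

```text
clock: 36.7
eef_pos: [535.3, -110.6, 198.7]
tool_rot: [-3.137, 0.0, 1.572]
force: [0.4, -0.6, -4.5]
width: 14.6
gripper_force: 59.2
```

```bash
python3 m.py 541,-24.6,170,1.571
```

```text
at [ 535.3 -110.6  198.7] [-3.137  0.     1.572] t 36.7 w 14.6 F [ 0.4 -0.6 -4.5] q [ 0.43  0.57 -0.41  1.85  0.31  0.79 -0.15]
541,-24.6,170,1.571 0.2866 0.0198 0.0953 -0.0028 0.0002 0.0004
```

move_arm --rows "0.14 0.02 0.02 -0.003 0 0 1;0.28 0.02 0.05 -0.003 0 0 1;0.287 0.02 0.09 -0.003 0 0 1;0.287 0.02 0.12 -0.003 0 0 1;0.287 0.02 0.12 -0.003 0 0 1;0.287 0.02 0.12 -0.003 0 0 1;0.287 0.02 0.12 -0.003 0 0 1"

```text
clock: 37.28
eef_pos: [543.0, -26.8, 164.3]
tool_rot: [3.137, 0.001, 1.567]
force: [0.1, -0.4, -4.4]
width: 15.1
gripper_force: 59.2
```

```bash
python3 m.py 541,-24.6,145,1.571
python3 - <<'E'
from h import *
s=get_image("side");st=read_state();z=st["eef_pos"][2]-36.5
cv2.imwrite("pics/c9.png",cv2.resize(s["img"][:,:,::-1][150:250,210:310],(600,600),interpolation=cv2.INTER_CUBIC))
P=proj(s,[[541+a*78,-24.6+b*102,z+6] for a in(-1,1) for b in (-1,1)]+[[541+a*78,-24.6+b*102,101] for a in(-1,1) for b in (-1,1)])
print(np.round((P-[210,150]+.5)*6).tolist())
E
```

```text
at [543.  -26.8 164.3] [3.137e+00 1.000e-03 1.567e+00] t 37.3 w 15.1 F [ 0.1 -0.4 -4.4] q [ 0.25  0.61 -0.38  1.89  0.34  0.7  -0.34]
541,-24.6,145,1.571 0.0073 -0.0068 0.0642 0.0028 0.0007 -0.0026
[[171.0, 493.0], [117.0, 240.0], [446.0, 456.0], [371.0, 208.0], [172.0, 532.0], [119.0, 278.0], [443.0, 494.0], [370.0, 247.0]]
```

View pics/c9.png

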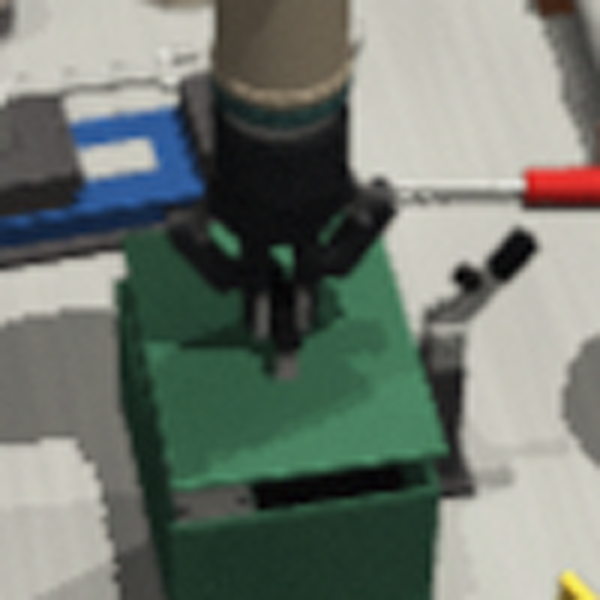

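The lid is over the case, with near corners at (182,488) and (447,455) against rim corners at (170,530) and (438,490). It sits a little too far in +x, so I'll shift it to x≈540 and lower it gently, watching the force.

move_arm --rows "0.004 -0.01 0.02 0.002 0 -0.002 1;0.004 -0.01 0.05 0.002 0 -0.002 1;0.004 -0.01 0.07 0.002 0 -0.002 1;0.004 -0.01 0.07 0.002 0 -0.002 1;0.004 -0.01 0.07 0.002 0 -0.002 1"

```text
clock: 37.75
eef_pos: [539.6, -23.1, 142.6]
tool_rot: [3.141, -0.0, 1.574]
force: [0.7, -0.2, -4.1]
width: 14.6
gripper_force: 59.2
```

```bash
python3 m.py 540,-25.2,131,1.571
```

```text
at [539.6 -23.1 142.6] [ 3.141 -0.     1.574] t 37.8 w 14.6 F [ 0.7 -0.2 -4.1] q [ 0.23  0.64 -0.37  1.92  0.36  0.65 -0.35]
540,-25.2,131,1.571 -0.0069 0.0012 0.0387 0.0001 -0.0 0.0019
```

move_arm --rows "-0.005 0.001 0.008 0 0 0 1;-0.005 0.001 0.014 0 0 0 1;-0.005 0.001 0.02 0 0 0 1;-0.005 0.001 0.026 0 0 0 1;-0.005 0.001 0.026 0 0 0 1"

```text
clock: 38.17
eef_pos: [540.2, -24.6, 135.2]
tool_rot: [3.14, 0.0, 1.574]
force: [0.0, -0.2, -4.7]
width: 14.6
gripper_force: 59.2
```

The plug is already inside the mouth with no contact. Going on down.

move_arm --rows "0 0 0.005 0 0 0 1;0 0 0.009 0 0 0 1;0 0 0.013 0 0 0 1;0 0 0.016 0 0 0 1;0 0 0.016 0 0 0 1"

```text
clock: 38.58
eef_pos: [540.5, -24.5, 131.5]
tool_rot: [3.14, 0.001, 1.574]
force: [-2.4, -0.0, 4.2]
width: 14.7
gripper_force: 60.2
```

Seated: contact at TCP z=131.5, exactly 95 mm above the bench grip height. Release and rise, then measure the clamp and the nearby pot for clearance.

move_arm --rows "0 0 -0.004 0 0 0 1;0 0 -0.004 0 0 0 0.1;0 0 -0.004 0 0 0 0.1;0 0 -0.004 0 0 0 0.1;0 0 -0.004 0 0 0 0.1;0 0 -0.1 0 0 0 0.1;0 0 -0.2 0 0 0 0.1;0 0 -0.33 0 0 0 0.1;0 -0.4 -0.45 0 0 0 0.1;0 -0.4 -0.45 0 0 0 0.1;0 -0.4 -0.45 0 0 0 0.1"

```text
clock: 39.5
eef_pos: [419.4, -24.8, 266.0]
tool_rot: [3.139, 0.0, 1.574]
force: [-0.1, -0.4, 0.6]
width: 38.3
gripper_force: 0.0
```

```bash
python3 m.py
python3 - <<'E'
from h import *
np.set_printoptions(linewidth=220)
t=np.load("t.npy",allow_pickle=True).item();s=np.load("s.npy",allow_pickle=True).item()
C=lambda p,z:np.round(cast(t,p,z),0).tolist()
print("pot base near",C([287,135.7],0),"rim near z?",[C([287,121.5],z) for z in (80,120,150)])
# pot side view raw: rim near-left, base
k=.64
print("side pot base pt on plane 0",np.round(cast(s,[[492*k,345*k],[527*k,372*k]],0),0).tolist())
for a in (1.9,2.0,2.1,2.25):
    P=[[643-r*np.cos(a),-24.6,126+r*np.sin(a)] for r in (49,65,82)]
    print(a,np.round(proj(t,P),1).tolist(),np.round(proj(s,P),1).tolist())
print("clamp tip side raw", (464*.64,296*.64), "hinge", np.round(proj(s,[[643,-24.6,126]]),1))
now=get_image("top"); H=hsv(now);m=((H[...,0]>55)&(H[...,0]<90)&(H[...,1]>80)); 
for c in blobs(m,800)[:2]: print(cv2.boundingRect(c),[np.round(q,1) for q in rect(now,c,106)])
g=cv2.cvtColor(t["img"],cv2.COLOR_RGB2GRAY);print(g[130:168:1,280:294])
E
```

```text
at [419.4 -24.8 266. ] [3.139 0.    1.574] t 39.5 w 38.3 F [-0.1 -0.4  0.6] q [ 0.38  0.3  -0.49  2.08  0.2   0.8  -0.23]
pot base near [[761.0, -39.0]] rim near z? [[[783.0, -36.0]], [[767.0, -34.0]], [[755.0, -32.0]]]
side pot base pt on plane 0 [[773.0, -10.0], [831.0, -107.0]]
1.9 [[285.2, 148.3], [285.4, 145.1], [285.6, 141.6]] [[289.0, 194.9], [290.7, 191.6], [292.6, 188.1]]
2.0 [[285.1, 147.1], [285.3, 143.5], [285.5, 139.5]] [[290.3, 195.1], [292.4, 191.9], [294.7, 188.4]]
2.1 [[285.1, 145.9], [285.3, 142.0], [285.5, 137.7]] [[291.5, 195.4], [294.0, 192.3], [296.7, 188.9]]
2.25 [[285.0, 144.5], [285.2, 140.1], [285.3, 135.3]] [[293.1, 196.0], [296.1, 193.1], [299.4, 190.0]]
clamp tip side raw (296.96, 189.44) hinge [[283.9 204.7]]
(253, 166, 63, 54) [array([535.7, -24. ]), array([170.7, 198.5]), np.float64(0.5)]
[[ 56  54  48  28  22  21  19  15  28  46  57  59  59  58]
 [ 56  53  42  27  24  24  21  19  32  48  53  57  56  58]
 [ 55  53  41  30  28  31  23  32  37  50  57  58  58  54]
 [ 58  52  50  43  46  43  44  45  47  53  55  59  58  65]
 [ 67  65  61  57  55  55  56  5
[... 1274 characters left out ...]
3  81  67  71  81  92 124 149 151 146 142 142 144]
 [107  98  91  70  75  84  90 118 148 147 142 142 143 143]
 [108 121 109  83  80  84  87 112 145 145 143 143 144 143]
 [107 120 105  82  80  83  81 103 133 139 140 142 145 144]
 [ 83  91  78  65  67  67  63  78 106 125 139 145 146 145]
 [ 59  56  46  39  41  41  39  53  79 111 138 144 145 143]
 [ 46  37  36  29  29  28  34  40  61  95 125 142 146 144]
 [ 35  28  29  28  24  27  27  31  46  73 112 139 145 144]
 [ 26  18  19  21  22  23  24  22  38  67 108 138 145 143]
 [ 19  20  19  19  15  19  22  21  36  68 107 139 144 144]
 [ 29  26  28  24  25  24  26  28  44  68 105 137 142 141]
 [ 42  42  44  45  45  46  42  45  53  73  99 123 126 125]]
```

move_arm --rows "0 0 0 0 0 -1 1;0 0 0 0 0 -1 1;0 0.5 0 0 0 -1 1;0 0.5 0 0 0 -1 1;0 0.5 0 0 0 -1 1;0 0.5 0 0 0 -1 1;0 1 0 0 0 -1 1;0 1 0 0 0 -1 1;0 1 0 0 0 -1 1;0 1 0 0 0 -1 1;0 1 0 0 0 -1 1;0 1 0 0 0 -1 1"

```text
clock: 40.55
eef_pos: [721.8, -23.8, 264.2]
tool_rot: [3.14, 0.001, 3.079]
force: [-0.6, 0.8, 0.8]
width: -0.1
gripper_force: 0.0
```

```bash
python3 m.py 723,-24,240,3.1416
```

```text
at [721.8 -23.8 264.2] [3.140e+00 1.000e-03 3.079e+00] t 40.5 w -0.1 F [-0.6  0.8  0.8] q [ 0.36  0.82 -0.77  1.24  0.56  1.28  1.11]
723,-24,240,3.1416 -0.004 -0.0007 0.0807 0.0008 0.0004 -0.0398
```

move_arm --rows "-0.006 0 0.05 0 0 -0.02 1;-0.006 0 0.1 0 0 -0.02 1;-0.006 0 0.17 0 0 -0.02 1;-0.006 0 0.23 0 0 -0.02 1;-0.006 0 0.28 0 0 -0.02 1;-0.006 0 0.28 0 0 -0.02 1;-0.006 0 0.28 0 0 -0.02 1"

```text
clock: 41.13
eef_pos: [721.9, -24.3, 180.7]
tool_rot: [-3.141, -0.0, 3.104]
force: [0.1, 0.0, 0.0]
width: -0.1
gripper_force: 0.0
```

```bash
python3 m.py 662,-24,182,3.1416
```

```text
at [721.9 -24.3 180.7] [-3.141 -0.     3.104] t 41.1 w -0.1 F [0.1 0.  0. ] q [ 0.35  0.9  -0.74  1.33  0.62  1.14  1.08]
662,-24,182,3.1416 0.1995 -0.0063 -0.0043 -0.0001 -0.0002 -0.0237
```

move_arm --rows "0.03 0 0 0 0 -0.02 1;0.06 -0.001 0 0 0 -0.02 1;0.085 -0.002 0 0 0 -0.02 1;0.11 -0.003 0 0 0 -0.02 1;0.135 -0.004 0 0 0 -0.02 1;0.16 -0.005 0 0 0 -0.02 1;0.18 -0.006 0 0 0 -0.02 1;0.2 -0.006 0 0 0 -0.02 1;0.2 -0.006 0 0 0 -0.02 1"

```text
clock: 41.88
eef_pos: [661.9, -23.8, 183.0]
tool_rot: [-3.141, 0.002, 3.137]
force: [0.2, -0.1, 6.2]
width: 0.2
gripper_force: 0.5
```

```bash
python3 m.py 629.5,-24,197,3.1416 604,-24,177,3.1416 589,-24,147,3.1416
```

```text
at [661.9 -23.8 183. ] [-3.141e+00  2.000e-03  3.137e+00] t 41.9 w 0.2 F [ 0.2 -0.1  6.2] q [ 0.41  0.82 -0.76  1.53  0.62  1.05  1.05]
629.5,-24,197,3.1416 0.1078 -0.0014 -0.047 -0.0003 0.0015 -0.0031
604,-24,177,3.1416 0.193 -0.0018 0.0195 -0.0003 0.0015 -0.0031
589,-24,147,3.1416 0.2432 -0.002 0.1194 -0.0003 0.0015 -0.0031
```

move_arm --rows "0.03 0 -0.03 0 0 0 1;0.055 0 -0.045 0 0 0 1;0.08 0 -0.047 0 0 0 1;0.108 0 -0.047 0 0 0 1;0.13 0 -0.035 0 0 0 1;0.15 0 -0.02 0 0 0 1;0.17 0 0 0 0 0 1;0.19 0 0.02 0 0 0 1;0.19 0 0.02 0 0 0 1"

```text
clock: 42.63
eef_pos: [602.8, -23.8, 174.0]
tool_rot: [-3.141, -0.003, 3.137]
force: [0.7, 0.2, -0.2]
width: 0.2
gripper_force: 0.0
```

```bash
python3 m.py 589,-24,147,3.1416;  python3 - <<'E'
from h import *
s=get_image("side")
cv2.imwrite("pics/c10.png",cv2.resize(s["img"][:,:,::-1][150:250,210:330],(720,600),interpolation=cv2.INTER_CUBIC))
E
```

```text
at [602.8 -23.8 174. ] [-3.141e+00 -3.000e-03  3.137e+00] t 42.6 w 0.2 F [ 0.7  0.2 -0.2] q [ 0.45  0.76 -0.77  1.71  0.63  0.94  1.  ]
589,-24,147,3.1416 0.0456 -0.0009 0.0902 -0.0004 -0.0018 -0.0028
```

View pics/c10.png

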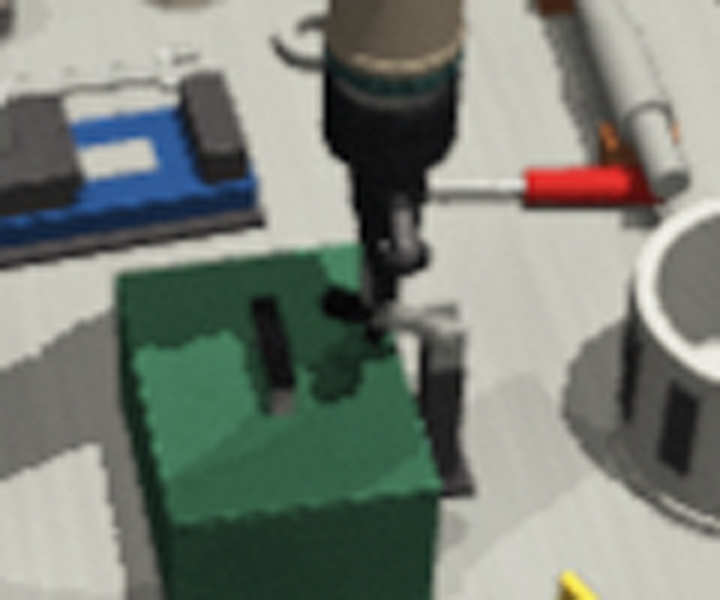

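The clamp arm now slopes down with its grip at (345,303) under the fingertip, and the lid sits flush. I'll press it down.

move_arm --rows "0.015 0 0.02 0 0 0 1;0.03 0 0.04 0 0 0 1;0.045 0 0.06 0 0 0 1;0.045 0 0.075 0 0 0 1;0.045 0 0.085 0 0 0 1;0.045 0 0.092 0 0 0 1;0.045 0 0.092 0 0 0 1"

```text
clock: 43.27
eef_pos: [590.4, -23.3, 147.6]
tool_rot: [-3.141, -0.002, 3.137]
force: [-1.1, -0.3, 1.0]
width: 0.1
gripper_force: 0.7
```

move_arm --rows "0 0 0.006 0 0 0 1;0 0 0.012 0 0 0 1;0 0 0.018 0 0 0 1;0 0 0.022 0 0 0 1;0 0 0.022 0 0 0 1"

```text
clock: 43.68
eef_pos: [590.7, -23.2, 146.9]
tool_rot: [-3.137, 0.001, 3.137]
force: [-15.6, -2.7, 45.8]
width: 0.2
gripper_force: 23.1
```

Firm stop at level height. Retreat straight up.

move_arm --rows "0 0 -0.01 0 0 0 1;0 0 -0.03 0 0 0 1;0 0 -0.1 0 0 0 1;0 0 -0.22 0 0 0 1;0 0 -0.35 0 0 0 1;0.5 0.5 -0.45 0 0 0 1;0.5 0.5 -0.45 0 0 0 1;0.5 0.5 -0.45 0 0 0 1;0.5 0.5 -0.45 0 0 0 1;0.5 0.5 -0.45 0 0 0 1;0.5 0.5 -0.45 0 0 0 1"

```text
clock: 44.6
eef_pos: [437.6, 132.7, 277.4]
tool_rot: [3.14, 0.001, -3.137]
force: [-0.3, 0.5, 0.4]
width: 0.3
gripper_force: 0.0
```

Run:
```python
from h import *
np.set_printoptions(linewidth=200)
s=get_image("side");g=cv2.cvtColor(s["img"],cv2.COLOR_RGB2GRAY)
print(np.round(proj(s,[[643-r,-24.6,126] for r in (0,49,65,82)]),1).tolist()); print(g[194:220,252:290])
t=get_image("top");H=hsv(t);m=((H[...,0]>55)&(H[...,0]<90)&(H[...,1]>80))
for c in blobs(m,800)[:2]: print(cv2.boundingRect(c),[np.round(q,1) for q in rect(t,c,106)])
print(read_state()["eef_pos"])
```

```text
[[283.9, 204.7], [270.3, 206.5], [265.8, 207.1], [261.1, 207.7]]
[[110 108 110 109 108 109 109 109 109 110 110 107 107 109 109 109 107 107 107 120 171 201 198 199 199 199 200 200 202 200 199 200 198 198 196 195 196 194]
 [111 109 109 110 107 108 107 109 109 110 110 107 107 108 110 107 111 107 107 111 150 192 199 199 200 198 200 202 203 200 199 200 198 197 197 197 196 197]
 [110 110 109 110 108 109 109 110 108 110 109 109 107 106 108 108 110 109 108 108 136 182 200 199 199 198 199 201 201 200 200 199 197 198 196 194 195 195]
 [112 111 108 108 109 110 109 108 107 109 109 108 108 109 107 107 109 110 111 110 133 181 200 199 200 197 196 199 203 199 200 199 198 197 198 196 194 194]
 [110 108 102  99 107 109 109 108 110 110 108 108 109 105 107 108 108 109 110 111 121 169 200 200 197 197 196 199 200 202 200 199 198 197 197 195 193 193]
 [ 76  68  59  66  96 109 109 107 107 108 109 107 107 108 106 107 106 109 108 111 109 142 184 199 198 197 196 198 201 200 198 200 197 197 197 196 193 195]
 [ 32  21  25  35  82 109 109 106 107 106 108 109 107 108 109 109 109 111 111 110 111 139 186 200 199 197
[... 2505 characters left out ...]
 34  35  46 143 196 196]
 [ 84  55  53  65  79  82  88  94 100 109 108 107 109 108 108 109 111 110 110 109 112 111 111 109 110 111 107  78  25  28  34  36  32  33  54 146 197 198]
 [ 98  74  52  65  85  84  84  88 101 108 107 108 110 106 107 111 109 109 113 108 111 111 111 109 111 109 114  86  28  28  34  31  34  34  53 147 197 196]
 [102  95  83  80  87  86  92  99 105 107 107 108 109 109 107 108 109 111 111 109 111 110 111 110 110 109 111  91  44  32  33  34  33  33  71 155 197 197]]
(253, 166, 65, 53) [array([536.8, -24.8]), array([168.6, 200.2]), np.float64(0.5)]
(313, 329, 45, 55) [array([  48.8, -165.3]), array([186.3,  61.8]), np.float64(37.7)]
[441.45081683 128.71531654 276.61281884]
```

The grip now reads (265.5,206.7) in the side image against (265.8,207.1) predicted for a level arm, so the clamp is down. The lid is level and square, and the arm is clear. Handing in.

```bash
python3 -c "
from cell import *
print(finish_job())"
```

```text
the job is handed in; nothing more can be done
None
```

The job is handed in, but no verdict came back: the shaft and all three steel plates are in the case, the lid is seated and the clamp is down, by my own camera and force checks.

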